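Make up two pipe-fitting kits

ROBOT

A 7-joint arm with a two-finger parallel gripper is mounted at the origin on the work surface. World frame = base frame: x ahead of the robot, y to its left, z up, the work surface at z = 0. Lengths are in m, angles in rad, forces in N, time in s.
With the tool pointing down it reaches from about 0.4 to 0.9 m from the base axis. Payload 5.6 kg.
Tool frame: the origin (TCP) lies midway between the tips of the shut fingers; the grasp point (between the pads) lies 19 mm behind it; z points along the fingers, x is the direction in which the jaws open and shut, and the axes are right-handed (so a half turn about z gives the same grasp; the last joint's range is limited). The gripper opens to 92 mm and grips with 3 to 60 N. Pads are 20 mm wide; open, the fingers measure 128 mm over their backs; the gripper's body (75 mm by 189 mm) begins 69 mm behind the grasp point.
Start: joints at [1.115, 0.468, -0.012, 1.603, 0.006, 1.071, -0.056], TCP at [0.261, -0.595, 0.215] pointing down, gripper open.
Joint ranges: [-2.53, 2.53], [-0.31, 2.02], [-1.57, 1.55], [0.28, 2.44], [-1.29, 4.43], [0.15, 1.84], [-2.92, 2.92]. Speed limits (rad/s): [2.57, 2.57, 3.14, 3.14, 3.14, 3.14, 3.14].

INTERFACE

Orientations are given as a unit quaternion [x, y, z, w].
In Python, from workcell import manip gives the robot as it stands.
- The arm moves only by the tool play_rows, never from a script. Its argument "motion" is a list of rows, each an object with "delta_pos": the shift along the tool's x, y, z in units of 40 mm (1.0 is 40 mm), a list of three; "delta_rot": the turn, a rotation vector about the tool's x, y, z in degrees, a list of three; "fingers": the closure, from 0 (fully open) to 1 (shut). In form: [{"delta_pos": [x, y, z], "delta_rot": [rx, ry, rz], "fingers": fingers}, ...]. A call has 1 to 20 rows; each row shifts and turns the pose as measured when the row begins, along the tool's axes as they then stand; what a row does not reach is not made up. A row lasts 1/12 s, in which the tool goes at most 41.7 mm and 7.16 degrees, less where a joint would pass 70% of its speed; a pose out of reach is approached as far as the arm can. A call is refused whole if a number of a shift passes 1 or a number of a turn 7.16, either way. A call with a gripper value outside its range is refused whole. The fingers move at their own pace and stop on an object; "squeeze" is the grip in N (left out, the last holds). Time passes only in rows, so rows that do not move let the fingers close. It gives the time, the measured TCP pose, the force and the opening at its end, in the units of the state.
- manip.get_state(): the state, without advancing time (a new reading comes with each control period).
- manip.read_camera(name): name is "scene" or "top" or "wrist"; returns (picture, depth): 400x640x3 uint8, red, green, blue; 400x640 float32, m along the optical axis (not along the pixel's ray), 0 where there is no reading.
- manip.get_calibration(name): a dict with "camera_matrix" (3x3 intrinsics, pixels), "k1" (the pictures are not rectified: a ray, as slopes to the right and down, at radius r is drawn at 1 + k1 r^2 times it, then the intrinsics apply), "R" (3x3) and "t" (3): a world point X has camera coordinates R X + t; the wrist camera has in their place "hand_eye" (4x4, takes a point from camera to tool coordinates, whose origin is the TCP and whose axes are the tool frame's). Camera axes: x right, y down, z forward; pixel columns grow to the right and rows downward; lengths in m; the calibration is good to about 2 mm. A picture is of the moment at which its call begins: read the wrist's pose just before it. get_calibration takes no time and is no camera call.
- manip.finish_job(): hands the job in, once; it reports no verdict.
The state is a dict: "time_s": time; "joints": joint angles; "dq": joint speeds; "tau": joint torques, N m; "position": TCP position; "orientation": TCP orientation; "force": force on the tool from outside, world axes, zero at the start; "ft_torque": the same for the moment, N m; "gripper_width": opening from 0.0 (shut) to 1.0 (fully open).
Only numpy, scipy, OpenCV 4.12 (cv2) and the standard library are available. Lean on these libraries where they do the work, as an engineer would, in place of code of your own. Each camera call takes 0.05 s, during which the arm holds its last target.

TASK

Make up two kits of brass fittings from the stock on the bench: the tee and the wide sleeve go in the two-bay tray; the elbow, the hex nipple and the narrow sleeve go in the three-bay tray. Put one fitting in each bay, on the bay's floor, tee, elbow and nipple lying flat and the sleeves standing on end as they are now. Leave the ball valve and the white tape roll where they are.

Things in the scene. Friction and masses are not known exactly. Their poses are not given: they have to be found in the camera images.
- tee_mid (a point): Brass tee lying flat on the bench, 28 mm high. This point is where its pipe axes cross, 14 mm above its underside. The straight run reaches 28 mm either way along its x axis, the side branch 44 mm along its +y axis; each is 28 mm across at its open mouth. It can be pinched across the branch (28 mm, at y = 20 to 44 mm) or over the two ends of the run (56 mm). About 0.2 kg. Its z axis points up at the start.
- elbow_mid (a point): Brass 90 degree elbow lying flat on the bench, 28 mm high. This point is where its pipe axes cross (the outer corner), 14 mm above its underside. One leg reaches 44 mm along its +x axis, the other 44 mm along its +y axis; each is 28 mm across at its mouth and can be pinched across (at 20 to 44 mm from this point). About 0.16 kg. Its z axis points up at the start.
- nipple_mid (a point): Brass hex nipple lying on the bench: a straight threaded pipe 70 mm long along its x axis, 23 to 25 mm thick, with a hexagon 28 mm across flats and 24 mm long in its middle, to be pinched across (along its y axis). It rests on a flat of the hexagon and does not roll. This point is its centre, 14 mm above the underside. About 0.15 kg. Its z axis points up at the start.
- wide_sleeve_mid (a point): Wide brass sleeve, a plain short tube standing on end: 46 mm outer diameter, 30 mm bore, 36 mm high. This point is its centre, 18 mm above its underside; its z axis is the tube axis. About 0.2 kg.
- narrow_sleeve_mid (a point): Narrow brass sleeve, a plain short tube standing on end: 28 mm outer diameter, 18 mm bore, 36 mm high. This point is its centre, 18 mm above its underside; its z axis is the tube axis. About 0.08 kg.
- tray2: White two-bay kit tray, fixed to the bench, 104 mm along its x axis, 188 mm along its y axis, 20 mm high, open on top. Walls and divider 4 mm, floor 3 mm thick. Origin: centre of its underside. The two bays are centred at y = -46 and +46 mm (x = 0) and measure 96 mm (x) by 88 mm (y) inside.
- tray3: White three-bay kit tray, fixed to the bench, 104 mm along its x axis, 280 mm along its y axis, 20 mm high, open on top. Walls and dividers 4 mm, floor 3 mm thick. Origin: centre of its underside. The three bays are centred at y = -92, 0 and +92 mm (x = 0) and measure 96 mm (x) by 88 mm (y) inside.
- valve_mid (a point): Small brass ball valve with a black butterfly handle, not part of either kit: to be left where it is. 60 mm long (its x axis), 30 mm wide, 50 mm high at the handle, which is 50 mm long across it. This point is in its middle, 14 mm above the bench.
- tape_mid (a point): Flat white roll of thread-seal tape, 54 mm diameter, 18 mm high, lying flat, not part of either kit: to be left where it is. This point is its centre, 9 mm above the bench.

How it is judged:
At the end, for the whole second after the job is handed in: Tee and wide sleeve in the two-bay tray, elbow, hex nipple and narrow sleeve in the three-bay tray, one to a bay, any order: each listed point inside its bay and within 5 mm of its resting height, flat or upright as at the start within 9 degrees, at rest (under 0.02 m/s) (((x of tee_mid in the frame of tray2 between -0.048 and 0.048 m and y of tee_mid in the frame of tray2 between -0.09 and -0.002 m and x of wide_sleeve_mid in the frame of tray2 between -0.048 and 0.048 m and y of wide_sleeve_mid in the frame of tray2 between 0.002 and 0.09 m) or (x of tee_mid in the frame of tray2 between -0.048 and 0.048 m and y of tee_mid in the frame of tray2 between 0.002 and 0.09 m and x of wide_sleeve_mid in the frame of tray2 between -0.048 and 0.048 m and y of wide_sleeve_mid in the frame of tray2 between -0.09 and -0.002 m)) and ((x of elbow_mid in the frame of tray3 between -0.048 and 0.048 m and y of elbow_mid in the frame of tray3 between -0.136 and -0.048 m and x of nipple_mid in the frame of tray3 between -0.048 and 0.048 m and y of nipple_mid in the frame of tray3 between -0.044 and 0.044 m and x of narrow_sleeve_mid in the frame of tray3 between -0.048 and 0.048 m and y of narrow_sleeve_mid in the frame of tray3 between 0.048 and 0.136 m) or (x of elbow_mid in the frame of tray3 between -0.048 and 0.048 m and y of elbow_mid in the frame of tray3 between -0.136 and -0.048 m and x of nipple_mid in the frame of tray3 between -0.048 and 0.048 m and y of nipple_mid in the frame of tray3 between 0.048 and 0.136 m and x of narrow_sleeve_mid in the frame of tray3 between -0.048 and 0.048 m and y of narrow_sleeve_mid in the frame of tray3 between -0.044 and 0.044 m) or (x of elbow_mid in the frame of tray3 between -0.048 and 0.048 m and y of elbow_mid in the frame of tray3 between -0.044 and 0.044 m and x of nipple_mid in the frame of tray3 between -0.048 and 0.048 m and y of nipple_mid in the frame of tray3 between -0.136 and -0.048 m and x of narrow_sleeve_mid in the frame of tray3 between -0.048 and 0.048 m and y of narrow_sleeve_mid in the frame of tray3 between 0.048 and 0.136 m) or (x of elbow_mid in the frame of tray3 between -0.048 and 0.048 m and y of elbow_mid in the frame of tray3 between -0.044 and 0.044 m and x of nipple_mid in the frame of tray3 between -0.048 and 0.048 m and y of nipple_mid in the frame of tray3 between 0.048 and 0.136 m and x of narrow_sleeve_mid in the frame of tray3 between -0.048 and 0.048 m and y of narrow_sleeve_mid in the frame of tray3 between -0.136 and -0.048 m) or (x of elbow_mid in the frame of tray3 between -0.048 and 0.048 m and y of elbow_mid in the frame of tray3 between 0.048 and 0.136 m and x of nipple_mid in the frame of tray3 between -0.048 and 0.048 m and y of nipple_mid in the frame of tray3 between -0.136 and -0.048 m and x of narrow_sleeve_mid in the frame of tray3 between -0.048 and 0.048 m and y of narrow_sleeve_mid in the frame of tray3 between -0.044 and 0.044 m) or (x of elbow_mid in the frame of tray3 between -0.048 and 0.048 m and y of elbow_mid in the frame of tray3 between 0.048 and 0.136 m and x of nipple_mid in the frame of tray3 between -0.048 and 0.048 m and y of nipple_mid in the frame of tray3 between -0.044 and 0.044 m and x of narrow_sleeve_mid in the frame of tray3 between -0.048 and 0.048 m and y of narrow_sleeve_mid in the frame of tray3 between -0.136 and -0.048 m)) and z of tee_mid in the frame of tray2 between 0.012 and 0.022 m and linear speed of each of tee, wide_sleeve, elbow, nipple, narrow_sleeve below 0.02 m/s and angle between each of tee_mid, wide_sleeve_mid, elbow_mid, narrow_sleeve_mid's own z axis and vertical below 0.15 rad and z of wide_sleeve_mid in the frame of tray2 between 0.016 and 0.026 m and z of elbow_mid in the frame of tray3 between 0.012 and 0.022 m and z of nipple_mid in the frame of tray3 between 0.012 and 0.022 m and z of narrow_sleeve_mid in the frame of tray3 between 0.016 and 0.026 m and angle between nipple_mid's own x axis and vertical above 1.42 rad); the robot touches nothing.
It fails at once if the ball valve is pushed more than 40 mm from its place (distance of valve_mid from where it was at the start of the episode above 0.04 m).
It fails at once if the tape roll is pushed more than 40 mm from its place (distance of tape_mid from where it was at the start of the episode above 0.04 m).
It also fails if it takes over 115 s, if anything falls off the work surface, if the arm or the gripper's body presses on something with over 40 N, if the wrist force passes 120 N, or if a joint passes its speed limit or range.

## Working session

There is one attempt and no reset: what is moved stays moved. The work goes in short steps, Python scripts to look and compute and a tool call to move; the robot and the scene stay as the last step left them, time stands still between calls to the robot, and variables do not carry over. Pictures are saved under pics/ and viewed, and the job is handed in when it is done.

Besides the shell and the picture viewer there is one more tool, called after "Request:" by a JSON object that holds its "op" and its "data", one argument or row to a line. play_rows: Moves the arm, as the interface text tells. Its arguments: {"type":"object","properties":{"motion":{"type":"array","items":{"type":"object","properties":{"delta_pos":{"type":"array","items":{"type":"number"}},"delta_rot":{"type":"array","items":{"type":"number"}},"fingers":{"type":"number"}}}},"squeeze":{"type":"number"}},"required":["motion"]}

```bash
ls; mkdir -p pics
python3 - <<'E'
from workcell import manip
import cv2,numpy as np
print(manip.get_state())
for n in ("scene","top"):
    p,d=manip.read_camera(n); cv2.imwrite(f"pics/{n}0.png",p[:,:,::-1]); np.save(f"{n}0.npy",d); np.save(f"{n}0p.npy",p)
    print(n,manip.get_calibration(n))
print(manip.get_calibration("wrist"))
E
```

```text
pics
{'time_s': 0.0, 'joints': array([ 1.11496097,  0.46837435, -0.01158369,  1.6036238 ,  0.00606378,
        1.07140093, -0.05630767]), 'dq': array([ 6.18546066e-04,  1.88233413e-04, -6.37810874e-04,  1.63760244e-03,
        1.09383744e-03, -3.03421395e-04, -9.04808227e-05]), 'tau': array([ 3.44341352e-04, -5.20577681e+01, -1.21332108e-02, -2.43743598e+01,
       -5.65655460e-02,  1.71140861e-02,  1.66968453e-04]), 'position': array([ 0.26045782, -0.59489559,  0.21364213]), 'orientation': array([ 8.37004702e-01, -5.47194976e-01, -7.89838858e-04, -4.03793140e-04]), 'force': array([ 0.32411106,  0.59287402, -0.25658857]), 'ft_torque': array([0.06610118, 0.03050031, 0.03748633]), 'gripper_width': 0.99680650804863}
scene {'camera_matrix': array([[516.61970123,   0.        , 316.81677385],
       [  0.        , 516.61970123, 204.65790573],
       [  0.        ,   0.        ,   1.        ]]), 'k1': 0.02287262708345581, 'R': array([[ 0.87682113,  0.48078164, -0.00580664],
       [ 0.39154084, -0.72097429, -0.57174456],
       [-0.27907073,  0.49904417, -0.82041114]]), 't': array([-0.41005
[... 296 characters left out ...]
  [-0.99892108, -0.00567256, -0.04609227],
       [ 0.04612887, -0.00649904, -0.99891436]]), 't': array([-0.01950139,  0.50394649,  1.07798949])}
{'camera_matrix': array([[305.99401272,   0.        , 315.93296542],
       [  0.        , 305.99401272, 202.54335949],
       [  0.        ,   0.        ,   1.        ]]), 'k1': -0.05450768341258375, 'hand_eye': array([[ 9.99998654e-01,  1.04080030e-03, -1.26866965e-03,
         7.85800543e-04],
       [-6.76724322e-04,  9.65881189e-01,  2.58984690e-01,
        -7.19593300e-02],
       [ 1.49493549e-03, -2.58983483e-01,  9.65880593e-01,
        -1.71636922e-01],
       [ 0.00000000e+00,  0.00000000e+00,  0.00000000e+00,
         1.00000000e+00]])}
```

View pics/top0.png

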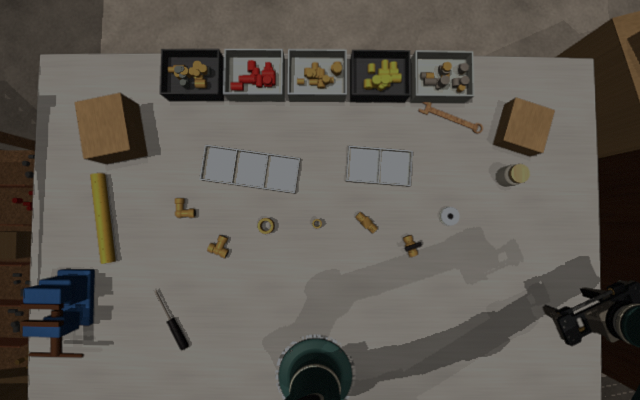

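View pics/scene0.png

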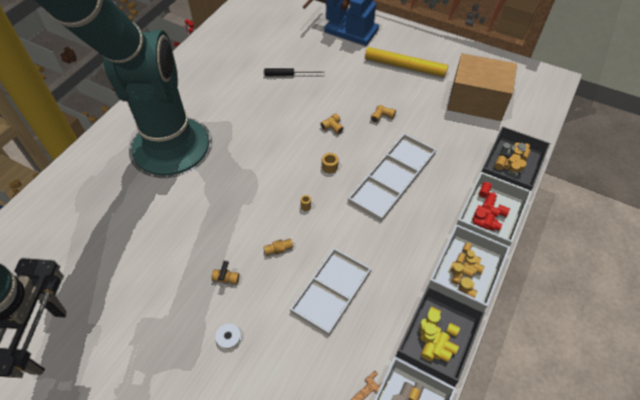

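The top view shows, left to right: elbow (185,208), tee (219,247), wide sleeve (266,226), narrow sleeve (317,223), nipple (367,222), valve (412,245) and tape (450,216). The trays are at (252,170) for three bays and (379,167) for two. Next I measure them.

```bash
cat > h.py <<'E'
import numpy as np,cv2
from workcell import manip
from scipy.spatial.transform import Rotation as Rn
def rays(cal,uv):
    K=cal["camera_matrix"]; uv=np.asarray(uv,float).reshape(-1,2)
    d=(uv-K[[0,1],2])/K[[0,1],[0,1]]; s=d.copy()
    for _ in range(20): s=d/(1+cal["k1"]*(s**2).sum(1,keepdims=True))
    return np.c_[s,np.ones(len(s))]
def cam_pose(name,st=None):
    c=manip.get_calibration(name)
    if name!="wrist": return c,c["R"].T,-c["R"].T@c["t"]
    R=Rn.from_quat(st["orientation"]).as_matrix(); H=c["hand_eye"]
    return c,R@H[:3,:3],R@H[:3,3]+st["position"]
def onplane(name,uv,z,st=None):
    c,R,o=cam_pose(name,st); d=rays(c,uv)@R.T
    return o+d*((z-o[2])/d[:,2])[:,None]
def bydepth(name,uv,dep,st=None):
    c,R,o=cam_pose(name,st); return o+(rays(c,uv)*np.asarray(dep).reshape(-1,1))@R.T
E
python3 - <<'E'
from h import *
for n in ("top","scene"):
    p=np.load(n+"0p.npy"); d=np.load(n+"0.npy")
    hsv=cv2.cvtColor(p,cv2.COLOR_RGB2HSV)
    m=((hsv[...,0]>10)&(hsv[...,0]<30)&(hsv[...,1]>90)).astype(np.uint8)
    k,l,s,c=cv2.connectedComponentsWithStats(m)
    for i in range(1,k):
        if 30<s[i,4]<800:
            v,u=np.nonzero(l==i); P=bydepth(n,np.c_[u,v],d[v,u]); 
            if not(.2<P[:,0].mean()<.62): continue
            q=P[P[:,2]>.008]; 
            if len(q)<5: continue
            print(n,c[i].round(),s[i,4],"z",np.percentile(P[:,2],[5,50,95]).round(3),"mean",q[:,:2].mean(0).round(3),"mid",((q.max(0)+q.min(0))/2)[:2].round(3),"size",np.ptp(q,axis=0)[:2].round(3))
    cv2.imwrite(f"pics/{n}_crop.png",cv2.resize(p[130:270,150:480] if n=="top" else p[90:360,190:450],None,fx=2.4 if n=="top" else 2.2,fy=2.4 if n=="top" else 2.2,interpolation=cv2.INTER_CUBIC)[:,:,::-1])
E
```

```text
top [516. 174.] 169 z [0.081 0.09  0.093] mean [ 0.58 -0.55] mid [ 0.58  -0.549] size [0.047 0.031]
top [183. 209.] 250 z [0.015 0.023 0.028] mean [0.479 0.381] mid [0.483 0.199] size [0.058 0.417]
top [366. 222.] 201 z [0.018 0.025 0.03 ] mean [ 0.445 -0.144] mid [ 0.445 -0.092] size [0.058 0.165]
top [265. 225.] 138 z [0.018 0.035 0.038] mean [0.434 0.142] mid [0.434 0.141] size [0.043 0.043]
top [317. 223.] 47 z [0.001 0.035 0.038] mean [ 0.441 -0.004] mid [ 0.442 -0.003] size [0.023 0.026]
top [219. 247.] 267 z [0.017 0.024 0.029] mean [0.372 0.276] mid [0.374 0.28 ] size [0.063 0.058]
top [409. 241.] 97 z [0.014 0.026 0.044] mean [ 0.392 -0.267] mid [ 0.392 -0.27 ] size [0.032 0.032]
top [412. 252.] 68 z [0.018 0.026 0.048] mean [ 0.36  -0.278] mid [ 0.36  -0.276] size [0.025 0.032]
top [610. 290.] 43 z [-0.352  0.318  0.325] mean [ 0.304 -0.632] mid [ 0.303 -0.638] size [0.017 0.022]
scene [383. 112.] 196 z [0.013 0.023 0.028] mean [0.481 0.37 ] mid [ 0.644 -0.124] size [0.379 1.06 ]
scene [332. 123.] 222 z [0.013 0.023 0.029] mean [0.373 0.264] mid [ 0.588 -0.174] size [0.491 0.959]
scene [330. 162.] 265 z [0.005 0.028 0.038] mean [0.432 0.136] mid [ 0.621 -0.244] size [0.425 0.818]
scene [305. 202.] 124 z [0.008 0.028 0.037] mean [ 0.438 -0.006] mid [ 0.437 -0.005] size [0.025 0.027]
scene [278. 247.] 287 z [0.012 0.024 0.03 ] mean [ 0.448 -0.155] mid [ 0.625 -0.385] size [0.417 0.537]
scene [225. 277.] 244 z [0.015 0.025 0.045] mean [ 0.38 -0.28] mid [ 0.589 -0.455] size [0.488 0.397]
```

View pics/top_crop.png

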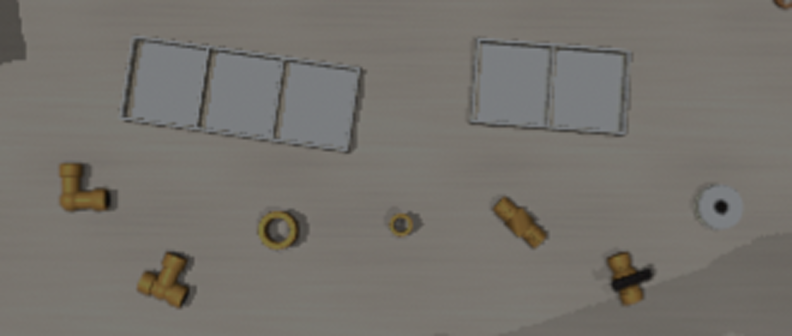

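View pics/scene_crop.png

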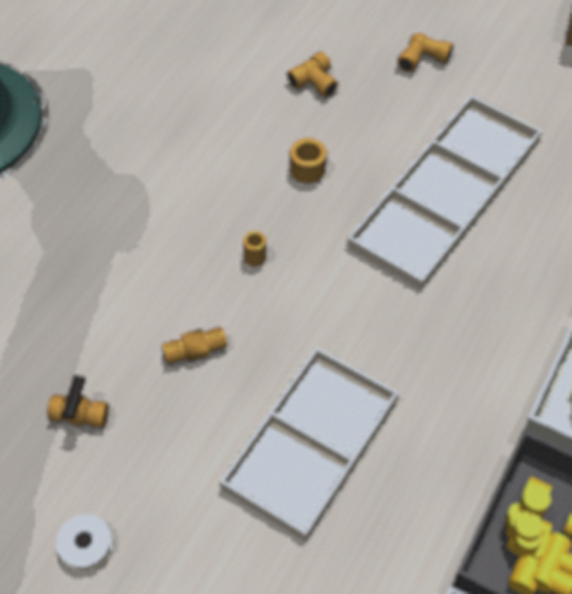

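```bash
cat > m.py <<'E'
from h import *
G={"elbow":(.479,.381),"tee":(.372,.276),"wide":(.434,.142),"narrow":(.441,-.004),"nipple":(.445,-.148)}
d=np.load("top0.npy");v,u=np.mgrid[120:300,100:500];v=v.ravel();u=u.ravel()
P=bydepth("top",np.c_[u,v],d[v,u])
print("bench z",np.median(P[:,2]))
for n,g in G.items():
    q=P[(np.hypot(P[:,0]-g[0],P[:,1]-g[1])<.05)&(P[:,2]>.010)&(P[:,2]<.06)][:,:2]
    r=cv2.minAreaRect((q*1000).astype(np.float32))
    c=q.mean(0); w,V=np.linalg.eigh(np.cov((q-c).T))
    print(n,len(q),"mean",c.round(4),"rect",np.round(r[0],1),np.round(r[1],1),round(r[2],1),"maj axis deg",np.degrees(np.arctan2(V[1,1],V[0,1])).round(1),np.sqrt(w).round(4))
p=np.load("top0p.npy");hsv=cv2.cvtColor(p,cv2.COLOR_RGB2HSV)
print(hsv[165,215],hsv[165,360],hsv[200,330])
m=((hsv[...,0]>100)&(hsv[...,0]<130)&(hsv[...,1]>10)&(hsv[...,2]>90)).astype(np.uint8)
m=cv2.erode(m,np.ones((2,2)))
k,l,s,c=cv2.connectedComponentsWithStats(m)
for i in range(1,k):
    if 300<s[i,4]<1500:
        b,a=np.nonzero(l==i); W=onplane("top",np.c_[a,b],.003)
        r=cv2.minAreaRect((W[:,:2]*1000).astype(np.float32))
        print("bay",c[i].round(),s[i,4],W.mean(0).round(4),np.round(r[0],1),np.round(r[1],1),round(r[2],1))
E
python3 m.py
```

```text
bench z 0.0001332248021184146
elbow 252 mean [0.4786 0.3822] rect [483.7 378.7] [55.5 55.7] 88.9 maj axis deg 45.3 [0.012  0.0194]
tee 289 mean [0.3712 0.2765] rect [375.5 276.4] [57.3 58.4] 69.9 maj axis deg 150.1 [0.0146 0.0161]
wide 141 mean [0.4335 0.1415] rect [433.6 141.2] [42.6 43. ] 0.4 maj axis deg 99.9 [0.0132 0.0139]
narrow 43 mean [ 0.4407 -0.0039] rect [440.9  -4. ] [24.1 26.1] 45.2 maj axis deg 134.1 [0.008  0.0084]
nipple 216 mean [ 0.4447 -0.1462] rect [ 444.9 -147.1] [70.2 27.9] 49.6 maj axis deg 47.3 [0.0073 0.0201]
[108  10 127] [105   8 127] [ 21  21 121]
```

```bash
sed -i 's/>100)&(hsv\[...,0\]<130)&(hsv\[...,1\]>10)&(hsv\[...,2\]>90)/>90)\&(hsv[...,0]<130)\&(hsv[...,1]>4)\&(hsv[...,2]>100)/' m.py; python3 m.py | grep bay
python3 - <<'E'
from h import *
d=np.load("top0.npy");v,u=np.mgrid[120:220,180:440];v=v.ravel();u=u.ravel()
P=bydepth("top",np.c_[u,v],d[v,u]); 
for a,b in ((.03,.35),(-.3,0.03)):
    q=P[(P[:,2]>.009)&(P[:,2]<.03)&(P[:,1]>a)&(P[:,1]<b)&(P[:,0]>.5)&(P[:,0]<.7)]
    print(len(q),[np.round(x,1) for x in cv2.minAreaRect((q[:,:2]*1000).astype(np.float32))],np.median(q[:,2]))
E
```

```text
bay [221. 165.] 769 [0.6096 0.2797 0.003 ] [608.3 279. ] [75.9 94.1] 82.1
bay [364. 165.] 794 [ 0.6116 -0.141   0.003 ] [ 611.  -141.7] [77.1 93.7] 86.5
bay [252. 170.] 824 [0.5971 0.1881 0.003 ] [596.  188.2] [79.7 93.9] 82.5
bay [395. 167.] 773 [ 0.606  -0.2326  0.003 ] [ 604.5 -232.8] [77.  92.8] 85.7
bay [283. 174.] 826 [0.5847 0.0971 0.003 ] [583.6  96.5] [80.3 94.4] 82.5
596 [array([598.9, 193.2]), array([282.5, 104.7]), np.float64(82.3)] 0.018851063872838747
442 [array([ 609.8, -185. ]), array([189.3, 105.1]), np.float64(85.9)] 0.019048751085328552
```

```bash
cat > go.py <<'E'
import sys
from h import *
# usage: go.py x y z yawdeg -> print tool-frame shift (units of 40mm, after turn) and turn needed
x,y,z,yaw=map(float,sys.argv[1:5])
s=manip.get_state(); R=Rn.from_quat(s["orientation"]).as_matrix()
Yaw=np.radians(yaw); c,sn=np.cos(Yaw),np.sin(Yaw)
T=np.array([[c,sn,0],[sn,-c,0],[0,0,-1.]])
print("t",s["time_s"],"pos",s["position"].round(4),"F",s["force"].round(1),"w",round(s["gripper_width"],3),"q7",s["joints"][6].round(2))
D=np.array([x,y,z])-s["position"]
print("turn (deg, tool)",np.degrees(Rn.from_matrix(R.T@T).as_rotvec()).round(2))
print("units in present axes",(R.T@D/.04).round(3)," in target axes",(T.T@D/.04).round(3))
E
python3 go.py .445 -.147 .15 -42
```

```text
t 0.1 pos [ 0.2605 -0.595   0.2138] F [ 0.7 -0.6 -0.3] w 1.003 q7 -0.06
turn (deg, tool) [-1.000e-02  9.000e-02 -2.435e+01]
units in present axes [-8.406 -8.718  1.606]  in target axes [ -4.066 -11.41    1.594]
```

Request:
{"op": "play_rows", "data": {
  "motion": [
    {"delta_pos":[0,0,0],"delta_rot":[0,0,-6],"fingers":0},
    {"delta_pos":[0,0,0],"delta_rot":[0,0,-6],"fingers":0},
    {"delta_pos":[0,0,0],"delta_rot":[0,0,-6],"fingers":0},
    {"delta_pos":[0,0,0],"delta_rot":[0,0,-6],"fingers":0}
  ],
  "squeeze": 40
}}

```text
time_s: 0.43
position: [0.2601, -0.5936, 0.2114]
orientation: [0.935, -0.353, -0.002, -0.002]
force: [-0.3, 0.7, -0.5]
gripper_width: 0.998
```

```bash
python3 go.py .445 -.147 .15 -42
```

```text
t 0.4333 pos [ 0.2601 -0.5936  0.2114] F [-0.3  0.7 -0.5] w 0.998 q7 0.34
turn (deg, tool) [-0.09  0.33  0.6 ]
units in present axes [ -3.907 -11.429   1.577]  in target axes [ -4.035 -11.39    1.536]
```

Request:
{"op": "play_rows", "data": {
  "motion": [
    {"delta_pos":[-0.33,-0.95,0.1],"delta_rot":[0,0,0],"fingers":0},
    {"delta_pos":[-0.33,-0.95,0.1],"delta_rot":[0,0,0],"fingers":0},
    {"delta_pos":[-0.33,-0.95,0.1],"delta_rot":[0,0,0],"fingers":0},
    {"delta_pos":[-0.33,-0.95,0.1],"delta_rot":[0,0,0],"fingers":0},
    {"delta_pos":[-0.33,-0.95,0.1],"delta_rot":[0,0,0],"fingers":0},
    {"delta_pos":[-0.33,-0.95,0.1],"delta_rot":[0,0,0],"fingers":0},
    {"delta_pos":[-0.33,-0.95,0.1],"delta_rot":[0,0,0],"fingers":0},
    {"delta_pos":[-0.33,-0.95,0.1],"delta_rot":[0,0,0],"fingers":0},
    {"delta_pos":[-0.33,-0.95,0.1],"delta_rot":[0,0,0],"fingers":0},
    {"delta_pos":[-0.33,-0.95,0.1],"delta_rot":[0,0,0],"fingers":0},
    {"delta_pos":[-0.33,-0.95,0.1],"delta_rot":[0,0,0],"fingers":0},
    {"delta_pos":[-0.33,-0.95,0.1],"delta_rot":[0,0,0],"fingers":0}
  ]
}}

```text
time_s: 1.43
position: [0.4394, -0.1407, 0.1583]
orientation: [0.933, -0.361, -0.004, 0.0]
force: [0.9, -1.7, -0.4]
gripper_width: 1.002
```

```bash
cat > wr.py <<'E'
import sys
from h import *
s=manip.get_state(); p,d=manip.read_camera("wrist")
cv2.imwrite(f"pics/{sys.argv[1]}.png",p[:,:,::-1])
hsv=cv2.cvtColor(p,cv2.COLOR_RGB2HSV)
if len(sys.argv)>3:
    g=np.array([float(sys.argv[2]),float(sys.argv[3])])
    v,u=np.mgrid[0:400,0:640];v=v.ravel()[::3];u=u.ravel()[::3];k=d[v,u]>0.05;v=v[k];u=u[k]
    P=bydepth("wrist",np.c_[u,v],d[v,u],s)
    q=P[(np.hypot(*(P[:,:2]-g).T)<.055)&(P[:,2]>.010)&(P[:,2]<.055)]
    if len(q)>10:
        r=cv2.minAreaRect((q[:,:2]*1000).astype(np.float32)); w,V=np.linalg.eigh(np.cov(q[:,:2].T))
        print(len(q),"mean",q.mean(0).round(4),"rect",np.round(r[0],1),np.round(r[1],1),round(r[2],1),"maj",np.degrees(np.arctan2(V[1,1],V[0,1])).round(1),"ztop",np.percentile(q[:,2],98).round(4))
E
python3 wr.py w1 .445 -.147; python3 go.py .445 -.147 .15 -42
```

```text
557 mean [ 0.4432 -0.1432  0.0255] rect [ 442.  -144.7] [70.1 27.9] 47.9 maj 47.4 ztop 0.0317
t 1.4833 pos [ 0.4423 -0.132   0.1579] F [ 1.6  5.5 -1.2] w 1.001 q7 -0.61
turn (deg, tool) [-0.03  0.56  0.34]
units in present axes [0.302 0.235 0.195]  in target axes [0.301 0.234 0.199]
```

View pics/w1.png

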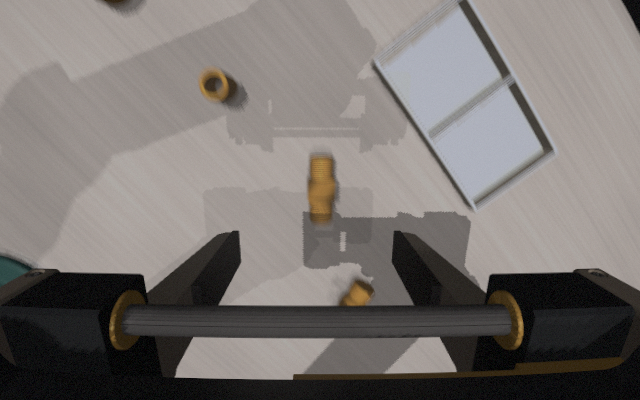

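Request:
{"op": "play_rows", "data": {
  "motion": [
    {"delta_pos":[0.3,0.2,0.3],"delta_rot":[0,0.5,0.3],"fingers":0},
    {"delta_pos":[0,0,0],"delta_rot":[0,0,0],"fingers":0},
    {"delta_pos":[0,0,0],"delta_rot":[0,0,0],"fingers":0}
  ]
}}

```text
time_s: 1.73
position: [0.4471, -0.1402, 0.1453]
orientation: [0.936, -0.352, -0.001, -0.001]
force: [-1.5, -0.2, 0.5]
gripper_width: 0.998
```

```bash
python3 wr.py w2 .445 -.147; python3 go.py .445 -.147 .006 -42
```

```text
591 mean [ 0.4435 -0.1433  0.0255] rect [ 442.  -144.9] [70.4 27.2] 48.6 maj 47.6 ztop 0.0313
t 1.7833 pos [ 0.4468 -0.1407  0.1452] F [-1.1  0.  -0.5] w 0.999 q7 -0.61
turn (deg, tool) [-0.07  0.17  0.67]
units in present axes [0.08  0.152 3.479]  in target axes [0.071 0.147 3.48 ]
```

Request:
{"op": "play_rows", "data": {
  "motion": [
    {"delta_pos":[0,0.15,0.8],"delta_rot":[0,0,0.5],"fingers":0},
    {"delta_pos":[0,0,0.8],"delta_rot":[0,0,0],"fingers":0},
    {"delta_pos":[0,0,0.8],"delta_rot":[0,0,0],"fingers":0},
    {"delta_pos":[0,0,0.6],"delta_rot":[0,0,0],"fingers":0},
    {"delta_pos":[0,0,0.3],"delta_rot":[0,0,0],"fingers":0},
    {"delta_pos":[0,0,0],"delta_rot":[0,0,0],"fingers":0}
  ]
}}

```text
time_s: 2.28
position: [0.4443, -0.1524, 0.0127]
orientation: [0.932, -0.363, 0.003, 0.0]
force: [-0.6, -0.6, 0.1]
gripper_width: 0.999
```

```bash
python3 go.py .443 -.1455 .006 -42
```

```text
t 2.2833 pos [ 0.4443 -0.1524  0.0127] F [-0.6 -0.6  0.1] w 0.999 q7 -0.72
turn (deg, tool) [-0.13 -0.36 -0.55]
units in present axes [-0.142 -0.105  0.167]  in target axes [-0.14  -0.107  0.168]
```

Request:
{"op": "play_rows", "data": {
  "motion": [
    {"delta_pos":[-0.14,-0.11,0.16],"delta_rot":[0,0,-0.5],"fingers":0},
    {"delta_pos":[0,0,0],"delta_rot":[0,0,0],"fingers":0},
    {"delta_pos":[0,0,0],"delta_rot":[0,0,0],"fingers":1},
    {"delta_pos":[0,0,0],"delta_rot":[0,0,0],"fingers":1},
    {"delta_pos":[0,0,0],"delta_rot":[0,0,0],"fingers":1},
    {"delta_pos":[0,0,0],"delta_rot":[0,0,0],"fingers":1},
    {"delta_pos":[0,0,0],"delta_rot":[0,0,0],"fingers":1},
    {"delta_pos":[0,0,0],"delta_rot":[0,0,0],"fingers":1},
    {"delta_pos":[0,0,0],"delta_rot":[0,0,0],"fingers":1}
  ]
}}

```text
time_s: 3.03
position: [0.446, -0.1478, 0.0111]
orientation: [0.933, -0.36, 0.008, 0.0]
force: [-0.1, 0.4, 0.2]
gripper_width: 0.517
```

```bash
python3 go.py .443 -.1455 .006 -42
```

```text
t 3.0333 pos [ 0.446  -0.1478  0.0111] F [-0.1  0.4  0.2] w 0.517 q7 -0.74
turn (deg, tool) [-0.27 -0.83 -0.23]
units in present axes [-0.095  0.009  0.126]  in target axes [-0.093  0.008  0.127]
```

Request:
{"op": "play_rows", "data": {
  "motion": [
    {"delta_pos":[0,0,0.12],"delta_rot":[0,-0.8,0],"fingers":1},
    {"delta_pos":[0,0,0],"delta_rot":[0,0,0],"fingers":1},
    {"delta_pos":[0,0,0],"delta_rot":[0,0,0],"fingers":1},
    {"delta_pos":[0,0,0],"delta_rot":[0,0,0],"fingers":1},
    {"delta_pos":[0,0,0],"delta_rot":[0,0,0],"fingers":1},
    {"delta_pos":[0,0,0],"delta_rot":[0,0,0],"fingers":1},
    {"delta_pos":[0,0,0],"delta_rot":[0,0,0],"fingers":1}
  ]
}}

```text
time_s: 3.62
position: [0.4458, -0.1476, 0.006]
orientation: [0.933, -0.36, -0.0, -0.002]
force: [-0.4, 0.2, 2.2]
gripper_width: 0.3
```

```bash
python3 go.py .443 -.1455 .1 -8
```

```text
t 3.6167 pos [ 0.4458 -0.1476  0.006 ] F [-0.4  0.2  2.2] w 0.3 q7 -0.72
turn (deg, tool) [-2.800e-01  3.000e-02 -3.423e+01]
units in present axes [-9.300e-02 -2.000e-03 -2.349e+00]  in target axes [-0.078 -0.043 -2.349]
```

Request:
{"op": "play_rows", "data": {
  "motion": [
    {"delta_pos":[0,0,-0.5],"delta_rot":[0,0,0],"fingers":1},
    {"delta_pos":[0,0,-0.5],"delta_rot":[0,0,-5.7],"fingers":1},
    {"delta_pos":[0,0,-0.5],"delta_rot":[0,0,-5.7],"fingers":1},
    {"delta_pos":[0,0,-0.5],"delta_rot":[0,0,-5.7],"fingers":1},
    {"delta_pos":[0,0,0],"delta_rot":[0,0,-5.7],"fingers":1},
    {"delta_pos":[0,0,0],"delta_rot":[0,0,-5.7],"fingers":1},
    {"delta_pos":[0,0,0],"delta_rot":[0,0,-5.7],"fingers":1},
    {"delta_pos":[0,0,0],"delta_rot":[0,0,0],"fingers":1}
  ]
}}

```text
time_s: 4.28
position: [0.4437, -0.1479, 0.0875]
orientation: [0.998, -0.056, -0.001, -0.002]
force: [-0.6, 0.3, -0.8]
gripper_width: 0.302
```

```bash
python3 go.py .587 .101 .08 -8
```

```text
t 4.2833 pos [ 0.4437 -0.1479  0.0875] F [-0.6  0.3 -0.8] w 0.302 q7 -0.12
turn (deg, tool) [-0.24  0.17  1.63]
units in present axes [ 2.869 -6.579  0.207]  in target axes [ 2.681 -6.659  0.187]
```

Request:
{"op": "play_rows", "data": {
  "motion": [
    {"delta_pos":[0.35,-0.85,0],"delta_rot":[0,0,0.2],"fingers":1},
    {"delta_pos":[0.35,-0.85,0],"delta_rot":[0,0,0.2],"fingers":1},
    {"delta_pos":[0.35,-0.85,0],"delta_rot":[0,0,0.2],"fingers":1},
    {"delta_pos":[0.35,-0.85,0],"delta_rot":[0,0,0.2],"fingers":1},
    {"delta_pos":[0.35,-0.85,0],"delta_rot":[0,0,0.2],"fingers":1},
    {"delta_pos":[0.35,-0.85,0],"delta_rot":[0,0,0.2],"fingers":1},
    {"delta_pos":[0.35,-0.85,0],"delta_rot":[0,0,0.2],"fingers":1},
    {"delta_pos":[0.3,-0.5,0],"delta_rot":[0,0,0.2],"fingers":1},
    {"delta_pos":[0,0,0],"delta_rot":[0,0,0],"fingers":1},
    {"delta_pos":[0,0,0],"delta_rot":[0,0,0],"fingers":1}
  ]
}}

```text
time_s: 5.12
position: [0.5905, 0.0993, 0.0811]
orientation: [0.996, -0.091, -0.006, -0.002]
force: [-0.5, -1.1, -1.8]
gripper_width: 0.301
```

```bash
python3 wr.py w3 .587 .101; python3 go.py .587 .101 .009 -8
```

```text
440 mean [0.5948 0.118  0.0196] rect [588. 114.] [ 77.1 104.7] 75.9 maj 167.1 ztop 0.0224
t 5.1667 pos [0.5904 0.0994 0.0812] F [-0.8  1.7 -1.8] w 0.308 q7 -0.68
turn (deg, tool) [-0.19  0.65 -2.43]
units in present axes [-0.069 -0.019  1.805]  in target axes [-0.089 -0.028  1.804]
```

View pics/w3.png

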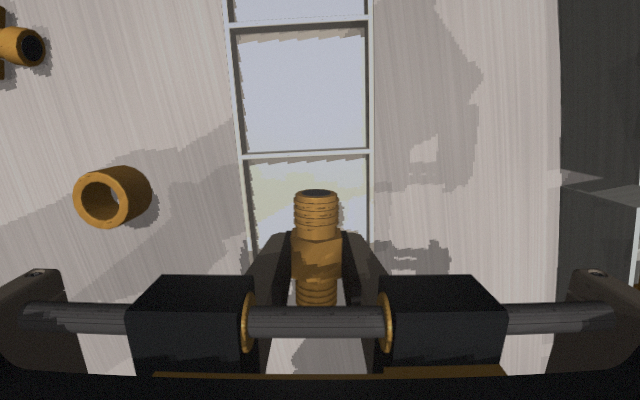

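The nipple is held straight. The divider shows at row 153, with the side walls near columns 243 and 370. I check the bay's place against these.

Run:
```python
from h import *
s=manip.get_state()
print(onplane("wrist",[[241,156],[370,151],[229,25],[371,19],[372,230]],.02,s).round(4))
yd=np.array([.134,.991]);xd=np.array([.991,-.134]);c=np.array([.599,.192])
for y in (-48,-44,44): print("pred divider",y,(c+y*1e-3*yd-xd*.05).round(4),(c+y*1e-3*yd+xd*.05).round(4))
```

```text
[[0.5414 0.1554 0.02  ]
 [0.6384 0.1415 0.02  ]
 [0.5543 0.2463 0.02  ]
 [0.6522 0.2316 0.02  ]
 [0.6314 0.0786 0.02  ]]
pred divider -48 [0.543  0.1511] [0.6421 0.1377]
pred divider -44 [0.5436 0.1551] [0.6427 0.1417]
pred divider 44 [0.5553 0.2423] [0.6544 0.2289]
```

Request:
{"op": "play_rows", "data": {
  "motion": [
    {"delta_pos":[-0.14,-0.1,0.5],"delta_rot":[0,0.5,-2.4],"fingers":1},
    {"delta_pos":[0,0,0.5],"delta_rot":[0,0,0],"fingers":1},
    {"delta_pos":[0,0,0.4],"delta_rot":[0,0,0],"fingers":1},
    {"delta_pos":[0,0,0.2],"delta_rot":[0,0,0],"fingers":1},
    {"delta_pos":[0,0,0],"delta_rot":[0,0,0],"fingers":1}
  ]
}}

```text
time_s: 5.58
position: [0.5829, 0.0964, 0.0148]
orientation: [0.997, -0.076, -0.002, 0.001]
force: [-0.1, -0.6, -1.5]
gripper_width: 0.301
```

```bash
python3 go.py .585 .103 .0095 -8
```

```text
t 5.5833 pos [0.5829 0.0964 0.0148] F [-0.1 -0.6 -1.5] w 0.301 q7 -0.7
turn (deg, tool) [ 0.11  0.17 -0.69]
units in present axes [ 0.028 -0.172  0.133]  in target axes [ 0.03  -0.171  0.133]
```

Request:
{"op": "play_rows", "data": {
  "motion": [
    {"delta_pos":[0,-0.15,0.05],"delta_rot":[0,0,0],"fingers":1},
    {"delta_pos":[0,0,0.08],"delta_rot":[0,0,0],"fingers":1},
    {"delta_pos":[0,0,0],"delta_rot":[0,0,0],"fingers":1}
  ]
}}

```text
time_s: 5.83
position: [0.5839, 0.0999, 0.0102]
orientation: [0.997, -0.078, -0.001, 0.001]
force: [-0.3, -0.6, -2.4]
gripper_width: 0.3
```

```bash
python3 go.py .585 .103 .0095 -8
```

```text
t 5.8333 pos [0.5839 0.0999 0.0102] F [-0.3 -0.6 -2.4] w 0.3 q7 -0.72
turn (deg, tool) [ 0.18  0.15 -0.98]
units in present axes [ 0.015 -0.082  0.018]  in target axes [ 0.016 -0.081  0.019]
```

Request:
{"op": "play_rows", "data": {
  "motion": [
    {"delta_pos":[0,0,0.03],"delta_rot":[0,0,0],"fingers":1},
    {"delta_pos":[0,0,0],"delta_rot":[0,0,0],"fingers":0.55},
    {"delta_pos":[0,0,0],"delta_rot":[0,0,0],"fingers":0.55},
    {"delta_pos":[0,0,0],"delta_rot":[0,0,0],"fingers":0.55},
    {"delta_pos":[0,0,0],"delta_rot":[0,0,0],"fingers":0.55},
    {"delta_pos":[0,0,-0.3],"delta_rot":[0,0,0],"fingers":0.55},
    {"delta_pos":[0,0,-0.6],"delta_rot":[0,0,0],"fingers":0.55},
    {"delta_pos":[0,0,-0.8],"delta_rot":[0,0,0],"fingers":0.3},
    {"delta_pos":[0,0,-0.8],"delta_rot":[0,0,0],"fingers":0},
    {"delta_pos":[0,0,0],"delta_rot":[0,0,0],"fingers":0}
  ]
}}

```text
time_s: 6.67
position: [0.5854, 0.1014, 0.1179]
orientation: [0.997, -0.078, 0.0, 0.001]
force: [-0.1, 0.4, 0.0]
gripper_width: 0.642
```

```bash
python3 go.py .441 -.004 .10 -8; python3 wr.py w4 .585 .103
```

```text
t 6.6667 pos [0.5854 0.1014 0.1179] F [-0.1  0.4  0. ] w 0.642 q7 -0.65
turn (deg, tool) [ 0.09 -0.01 -0.92]
units in present axes [-3.157  3.162  0.451]  in target axes [-3.207  3.112  0.447]
1244 mean [0.5845 0.1017 0.0246] rect [583.6 102.6] [ 96.3 103.4] 82.3 maj 80.8 ztop 0.0339
```

View pics/w4.png

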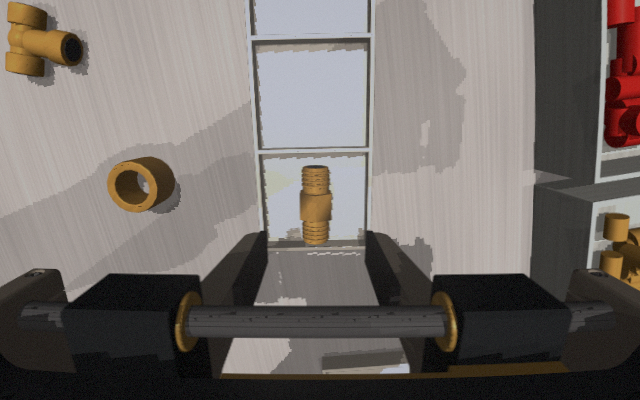

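The nipple lies in the near bay at (315,205). Next is the narrow sleeve.

Request:
{"op": "play_rows", "data": {
  "motion": [
    {"delta_pos":[-0.65,0.63,0],"delta_rot":[0,0,0],"fingers":0},
    {"delta_pos":[-0.65,0.63,0],"delta_rot":[0,0,0],"fingers":0},
    {"delta_pos":[-0.65,0.63,0],"delta_rot":[0,0,0],"fingers":0},
    {"delta_pos":[-0.65,0.63,0],"delta_rot":[0,0,0],"fingers":0},
    {"delta_pos":[-0.4,0.4,0],"delta_rot":[0,0,0],"fingers":0},
    {"delta_pos":[0,0,0],"delta_rot":[0,0,0],"fingers":0},
    {"delta_pos":[0,0,0],"delta_rot":[0,0,0],"fingers":0}
  ]
}}

```text
time_s: 7.3
position: [0.4394, 0.0013, 0.1147]
orientation: [0.997, -0.077, -0.002, 0.001]
force: [1.0, 0.2, 0.9]
gripper_width: 1.002
```

```bash
python3 go.py .441 -.004 .01 -8; python3 wr.py w5 .441 -.004
```

```text
t 7.3 pos [0.4394 0.0013 0.1147] F [1.  0.2 0.9] w 1.002 q7 -0.46
turn (deg, tool) [ 0.13  0.21 -0.87]
units in present axes [0.07  0.118 2.617]  in target axes [0.058 0.125 2.617]
278 mean [ 0.438  -0.0011  0.031 ] rect [437.7  -1.7] [26.5 26.9] 55.7 maj 83.1 ztop 0.0383
```

View pics/w5.png

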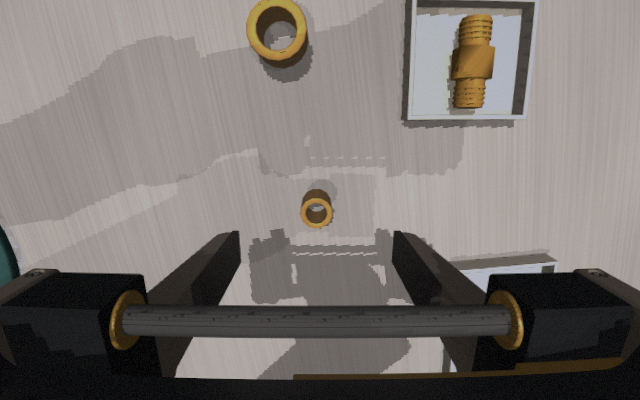

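Request:
{"op": "play_rows", "data": {
  "motion": [
    {"delta_pos":[0,0.1,0.6],"delta_rot":[0,0,-0.5],"fingers":0.3},
    {"delta_pos":[0,0,0.6],"delta_rot":[0,0,0],"fingers":0.3},
    {"delta_pos":[0,0,0.6],"delta_rot":[0,0,0],"fingers":0.3},
    {"delta_pos":[0,0,0.5],"delta_rot":[0,0,0],"fingers":0.3},
    {"delta_pos":[0,0,0.2],"delta_rot":[0,0,0],"fingers":0.3},
    {"delta_pos":[0,0,0],"delta_rot":[0,0,0],"fingers":0.3}
  ]
}}

```text
time_s: 7.85
position: [0.4478, 0.002, 0.0118]
orientation: [0.998, -0.07, 0.003, -0.001]
force: [-0.7, 0.1, 0.4]
gripper_width: 0.698
```

```bash
python3 go.py .4385 -.003 .01 -8
```

```text
t 7.85 pos [0.4478 0.002  0.0118] F [-0.7  0.1  0.4] w 0.698 q7 -0.6
turn (deg, tool) [-0.11 -0.3  -0.06]
units in present axes [-0.213  0.156  0.043]  in target axes [-0.213  0.156  0.045]
```

Request:
{"op": "play_rows", "data": {
  "motion": [
    {"delta_pos":[-0.2,0.15,0.04],"delta_rot":[0,0,0],"fingers":0.3},
    {"delta_pos":[0,0,0],"delta_rot":[0,0,0],"fingers":1},
    {"delta_pos":[0,0,0],"delta_rot":[0,0,0],"fingers":1},
    {"delta_pos":[0,0,0],"delta_rot":[0,0,0],"fingers":1},
    {"delta_pos":[0,0,0],"delta_rot":[0,0,0],"fingers":1},
    {"delta_pos":[0,0,0],"delta_rot":[0,0,0],"fingers":1},
    {"delta_pos":[0,0,0],"delta_rot":[0,0,0],"fingers":1},
    {"delta_pos":[0,0,0],"delta_rot":[0,0,0],"fingers":1},
    {"delta_pos":[0,0,0],"delta_rot":[0,0,0],"fingers":1},
    {"delta_pos":[0,0,0],"delta_rot":[0,0,0],"fingers":1}
  ],
  "squeeze": 30
}}

```text
time_s: 8.68
position: [0.4425, -0.0022, 0.0142]
orientation: [0.998, -0.07, 0.007, -0.001]
force: [0.4, -0.5, -0.4]
gripper_width: 0.289
```

```bash
python3 go.py .597 .1945 .08 -8
```

```text
t 8.6833 pos [ 0.4425 -0.0022  0.0142] F [ 0.4 -0.5 -0.4] w 0.289 q7 -0.6
turn (deg, tool) [-0.18 -0.76  0.02]
units in present axes [ 3.163 -5.41  -1.587]  in target axes [ 3.14  -5.406 -1.646]
```

Request:
{"op": "play_rows", "data": {
  "motion": [
    {"delta_pos":[0,0,0],"delta_rot":[0,0,0],"fingers":1},
    {"delta_pos":[0,0,-0.6],"delta_rot":[0,-0.5,0],"fingers":1},
    {"delta_pos":[0,0,-0.7],"delta_rot":[0,0,0],"fingers":1},
    {"delta_pos":[0.3,-0.6,-0.4],"delta_rot":[0,0,0],"fingers":1},
    {"delta_pos":[0.4,-0.7,0],"delta_rot":[0,0,0],"fingers":1},
    {"delta_pos":[0.4,-0.7,0],"delta_rot":[0,0,0],"fingers":1},
    {"delta_pos":[0.4,-0.7,0],"delta_rot":[0,0,0],"fingers":1},
    {"delta_pos":[0.4,-0.7,0],"delta_rot":[0,0,0],"fingers":1},
    {"delta_pos":[0.4,-0.7,0],"delta_rot":[0,0,0],"fingers":1},
    {"delta_pos":[0.4,-0.7,0],"delta_rot":[0,0,0],"fingers":1},
    {"delta_pos":[0.4,-0.5,0],"delta_rot":[0,0,0],"fingers":1},
    {"delta_pos":[0,0,0],"delta_rot":[0,0,0],"fingers":1},
    {"delta_pos":[0,0,0],"delta_rot":[0,0,0],"fingers":1}
  ]
}}

```text
time_s: 9.77
position: [0.5976, 0.1962, 0.0819]
orientation: [0.997, -0.073, -0.002, -0.001]
force: [-0.2, 0.3, -1.0]
gripper_width: 0.292
```

```bash
python3 go.py .597 .1945 .0165 -8; python3 wr.py w6
```

```text
t 9.7667 pos [0.5976 0.1962 0.0819] F [-0.2  0.3 -1. ] w 0.292 q7 -0.8
turn (deg, tool) [-0.08  0.23 -0.4 ]
units in present axes [-0.002  0.048  1.636]  in target axes [-0.009  0.045  1.636]
```

View pics/w6.png

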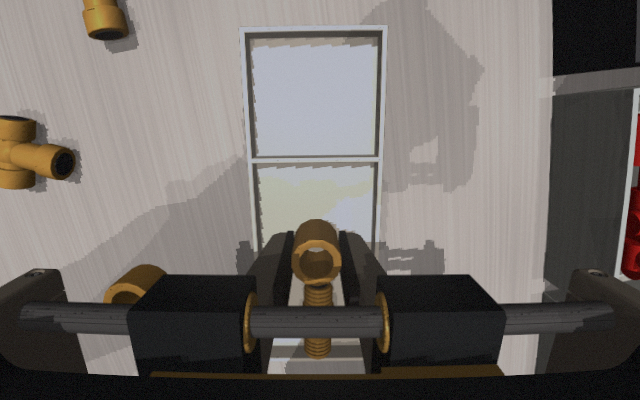

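The narrow sleeve is held upright at (317,255), over the middle bay. I lower it.

Request:
{"op": "play_rows", "data": {
  "motion": [
    {"delta_pos":[-0.05,0,0.4],"delta_rot":[0,0,0],"fingers":1},
    {"delta_pos":[-0.05,0,0.4],"delta_rot":[0,0,0],"fingers":1},
    {"delta_pos":[0,0,0.4],"delta_rot":[0,0,0],"fingers":1},
    {"delta_pos":[0,0,0.25],"delta_rot":[0,0,0],"fingers":1},
    {"delta_pos":[0,0,0.1],"delta_rot":[0,0,0],"fingers":1},
    {"delta_pos":[0,0,0],"delta_rot":[0,0,0],"fingers":1}
  ]
}}

```text
time_s: 10.32
position: [0.5901, 0.1894, 0.018]
orientation: [0.997, -0.076, -0.003, 0.001]
force: [-0.2, -0.2, -0.3]
gripper_width: 0.289
```

```bash
python3 go.py .597 .1945 .0165 -8
```

```text
t 10.3167 pos [0.5901 0.1894 0.018 ] F [-0.2 -0.2 -0.3] w 0.289 q7 -0.84
turn (deg, tool) [ 0.18  0.3  -0.71]
units in present axes [ 0.151 -0.153  0.037]  in target axes [ 0.153 -0.151  0.039]
```

Request:
{"op": "play_rows", "data": {
  "motion": [
    {"delta_pos":[0.15,-0.15,-0.02],"delta_rot":[0,0,0],"fingers":1},
    {"delta_pos":[0,0,0.06],"delta_rot":[0,0.2,0],"fingers":1},
    {"delta_pos":[0,0,0.02],"delta_rot":[0,0,0],"fingers":1}
  ]
}}

```text
time_s: 10.57
position: [0.5984, 0.1937, 0.0171]
orientation: [0.997, -0.077, 0.0, 0.001]
force: [-0.6, 0.3, -1.0]
gripper_width: 0.289
```

```bash
python3 go.py .597 .1945 .0165 -8
```

```text
t 10.5667 pos [0.5984 0.1937 0.0171] F [-0.6  0.3 -1. ] w 0.289 q7 -0.85
turn (deg, tool) [ 0.17 -0.01 -0.81]
units in present axes [-0.038 -0.014  0.015]  in target axes [-0.037 -0.015  0.015]
```

Request:
{"op": "play_rows", "data": {
  "motion": [
    {"delta_pos":[0,0,0.04],"delta_rot":[0,0,0],"fingers":1},
    {"delta_pos":[0,0,0.02],"delta_rot":[0,0,0],"fingers":1}
  ]
}}

```text
time_s: 10.73
position: [0.5997, 0.1944, 0.0167]
orientation: [0.997, -0.077, 0.001, 0.001]
force: [-0.3, -0.3, 1.6]
gripper_width: 0.288
```

```bash
python3 go.py .597 .1945 .0165 -8
```

```text
t 10.7333 pos [0.5997 0.1944 0.0167] F [-0.3 -0.3  1.6] w 0.288 q7 -0.85
turn (deg, tool) [ 0.12 -0.16 -0.81]
units in present axes [-0.066  0.008  0.005]  in target axes [-0.066  0.007  0.006]
```

Request:
{"op": "play_rows", "data": {
  "motion": [
    {"delta_pos":[0,0,0.01],"delta_rot":[0,0,0],"fingers":0.55},
    {"delta_pos":[0,0,0],"delta_rot":[0,0,0],"fingers":0.55},
    {"delta_pos":[0,0,0],"delta_rot":[0,0,0],"fingers":0.55},
    {"delta_pos":[0,0,0],"delta_rot":[0,0,0],"fingers":0.55},
    {"delta_pos":[0,0,-0.3],"delta_rot":[0,0,0],"fingers":0.55},
    {"delta_pos":[0,0,-0.6],"delta_rot":[0,0,0],"fingers":0.55},
    {"delta_pos":[0,0,-0.8],"delta_rot":[0,0,0],"fingers":0.3},
    {"delta_pos":[0,0,-0.8],"delta_rot":[0,0,0],"fingers":0},
    {"delta_pos":[0,0,0],"delta_rot":[0,0,0],"fingers":0}
  ]
}}

```text
time_s: 11.48
position: [0.5986, 0.1955, 0.1219]
orientation: [0.997, -0.076, 0.0, 0.001]
force: [1.4, 0.2, 0.3]
gripper_width: 0.644
```

```bash
python3 go.py .469 .364 .12 0; python3 wr.py w7
```

```text
t 11.4833 pos [0.5986 0.1955 0.1219] F [1.4 0.2 0.3] w 0.644 q7 -0.79
turn (deg, tool) [ 0.11 -0.03 -8.72]
units in present axes [-3.842 -3.674  0.036]  in target axes [-3.241 -4.214  0.046]
```

View pics/w7.png

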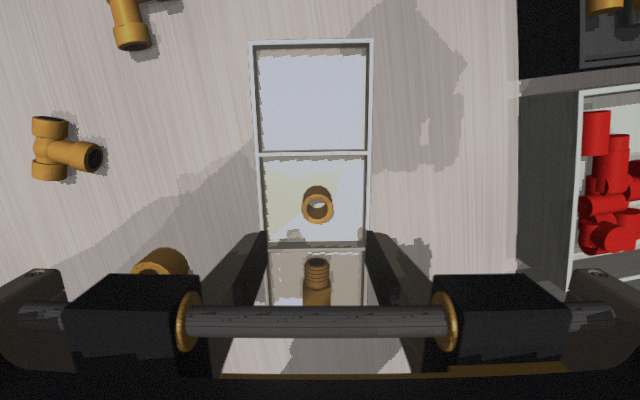

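The narrow sleeve stands in the middle bay at (317,205), with the nipple in the bay behind it. Next is the elbow.

Request:
{"op": "play_rows", "data": {
  "motion": [
    {"delta_pos":[0,0,0],"delta_rot":[0,0,-4.3],"fingers":0},
    {"delta_pos":[0,0,0],"delta_rot":[0,0,-4.3],"fingers":0},
    {"delta_pos":[-0.55,-0.72,0],"delta_rot":[0,0,0],"fingers":0},
    {"delta_pos":[-0.55,-0.72,0],"delta_rot":[0,0,0],"fingers":0},
    {"delta_pos":[-0.55,-0.72,0],"delta_rot":[0,0,0],"fingers":0},
    {"delta_pos":[-0.55,-0.72,0],"delta_rot":[0,0,0],"fingers":0},
    {"delta_pos":[-0.55,-0.72,0],"delta_rot":[0,0,0],"fingers":0},
    {"delta_pos":[-0.3,-0.4,0],"delta_rot":[0,0,0],"fingers":0},
    {"delta_pos":[0,0,0],"delta_rot":[0,0,0],"fingers":0},
    {"delta_pos":[0,0,0],"delta_rot":[0,0,0],"fingers":0}
  ]
}}

```text
time_s: 12.37
position: [0.4698, 0.3545, 0.1157]
orientation: [1.0, -0.001, -0.003, 0.005]
force: [0.9, -0.2, -0.1]
gripper_width: 0.995
```

```bash
python3 go.py .469 .364 .006 0; python3 wr.py w8 .484 .379
```

```text
t 12.3667 pos [0.4698 0.3545 0.1157] F [ 0.9 -0.2 -0.1] w 0.995 q7 -1.01
turn (deg, tool) [ 0.53  0.31 -0.1 ]
units in present axes [-0.004 -0.263  2.741]  in target axes [-0.019 -0.238  2.743]
962 mean [0.4757 0.388  0.0254] rect [480.3 382.1] [57.4 57.7] 1.4 maj 47.0 ztop 0.0299
```

View pics/w8.png

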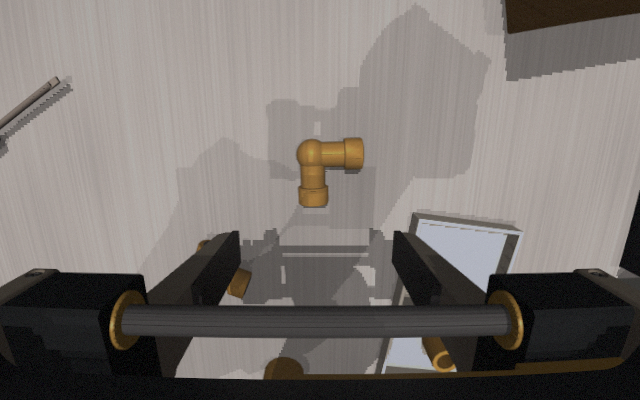

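Request:
{"op": "play_rows", "data": {
  "motion": [
    {"delta_pos":[-0.08,-0.25,0.5],"delta_rot":[0.4,0.3,0],"fingers":0.2},
    {"delta_pos":[0,0,0.5],"delta_rot":[0,0,0],"fingers":0.2},
    {"delta_pos":[0,0,0.5],"delta_rot":[0,0,0],"fingers":0.2},
    {"delta_pos":[0,0,0.3],"delta_rot":[0,0,0],"fingers":0.2},
    {"delta_pos":[0,0,0],"delta_rot":[0,0,0],"fingers":0.2}
  ]
}}

```text
time_s: 12.83
position: [0.4747, 0.3563, 0.0411]
orientation: [1.0, -0.008, 0.002, 0.002]
force: [-0.3, -0.5, 0.3]
gripper_width: 0.802
```

```bash
python3 go.py .4665 .3645 .006 1
```

```text
t 12.8333 pos [0.4747 0.3563 0.0411] F [-0.3 -0.5  0.3] w 0.802 q7 -1.08
turn (deg, tool) [ 0.27 -0.26 -1.87]
units in present axes [-0.212 -0.205  0.876]  in target axes [-0.201 -0.208  0.878]
```

Request:
{"op": "play_rows", "data": {
  "motion": [
    {"delta_pos":[-0.22,-0.22,0],"delta_rot":[0.2,-0.2,-1.8],"fingers":0.2},
    {"delta_pos":[0,0,0.3],"delta_rot":[0,0,0],"fingers":0.2},
    {"delta_pos":[0,0,0.3],"delta_rot":[0,0,0],"fingers":0.2},
    {"delta_pos":[0,0,0.2],"delta_rot":[0,0,0],"fingers":0.2},
    {"delta_pos":[0,0,0.08],"delta_rot":[0,0,0],"fingers":0.2}
  ]
}}

```text
time_s: 13.25
position: [0.4691, 0.3644, 0.0051]
orientation: [1.0, 0.007, 0.002, -0.0]
force: [-1.0, -1.0, 0.2]
gripper_width: 0.797
```

```bash
python3 go.py .4665 .3645 .006 1
```

```text
t 13.25 pos [0.4691 0.3644 0.0051] F [-1.  -1.   0.2] w 0.797 q7 -1.1
turn (deg, tool) [-0.03 -0.25 -0.17]
units in present axes [-0.066 -0.003 -0.022]  in target axes [-0.066 -0.003 -0.022]
```

Request:
{"op": "play_rows", "data": {
  "motion": [
    {"delta_pos":[-0.06,0,0],"delta_rot":[0,-0.2,0],"fingers":1},
    {"delta_pos":[0,0,0],"delta_rot":[0,0,0],"fingers":1},
    {"delta_pos":[0,0,0],"delta_rot":[0,0,0],"fingers":1},
    {"delta_pos":[0,0,0],"delta_rot":[0,0,0],"fingers":1},
    {"delta_pos":[0,0,0.04],"delta_rot":[0,-0.2,0],"fingers":1},
    {"delta_pos":[0,0,0],"delta_rot":[0,0,0],"fingers":1},
    {"delta_pos":[0,0,0],"delta_rot":[0,0,0],"fingers":1},
    {"delta_pos":[0,0,0],"delta_rot":[0,0,0],"fingers":1},
    {"delta_pos":[0,0,0],"delta_rot":[0,0,0],"fingers":1},
    {"delta_pos":[0,0,0],"delta_rot":[0,0,0],"fingers":1}
  ],
  "squeeze": 45
}}

```text
time_s: 14.08
position: [0.4669, 0.3648, 0.0037]
orientation: [1.0, 0.007, -0.001, -0.0]
force: [0.6, 0.2, -1.5]
gripper_width: 0.3
```

```bash
python3 go.py .609 .2855 .09 -8
```

```text
t 14.0833 pos [0.4669 0.3648 0.0037] F [ 0.6  0.2 -1.5] w 0.3 q7 -1.09
turn (deg, tool) [-0.04  0.14  8.85]
units in present axes [ 3.519  2.034 -2.168]  in target axes [ 3.795  1.47  -2.158]
```

Request:
{"op": "play_rows", "data": {
  "motion": [
    {"delta_pos":[0,0,-0.4],"delta_rot":[0,0,0],"fingers":1},
    {"delta_pos":[0,0,-0.6],"delta_rot":[0,0,0],"fingers":1},
    {"delta_pos":[0,0,-0.6],"delta_rot":[0,0,4.4],"fingers":1},
    {"delta_pos":[0,0,-0.5],"delta_rot":[0,0,4.4],"fingers":1},
    {"delta_pos":[0.6,0.3,0],"delta_rot":[0,0,0],"fingers":1},
    {"delta_pos":[0.6,0.3,0],"delta_rot":[0,0,0],"fingers":1},
    {"delta_pos":[0.6,0.3,0],"delta_rot":[0,0,0],"fingers":1},
    {"delta_pos":[0.6,0.3,0],"delta_rot":[0,0,0],"fingers":1},
    {"delta_pos":[0.6,0.3,0],"delta_rot":[0,0,0],"fingers":1},
    {"delta_pos":[0.5,0.2,0],"delta_rot":[0,0,0],"fingers":1},
    {"delta_pos":[0,0,0],"delta_rot":[0,0,0],"fingers":1},
    {"delta_pos":[0,0,0],"delta_rot":[0,0,0],"fingers":1}
  ]
}}

```text
time_s: 15.08
position: [0.5972, 0.2727, 0.0883]
orientation: [0.998, -0.07, -0.004, 0.002]
force: [0.6, 1.2, -1.6]
gripper_width: 0.296
```

```bash
python3 go.py .6047 .269 .007 -8; python3 wr.py w9
```

```text
t 15.0833 pos [0.5972 0.2727 0.0883] F [ 0.6  1.2 -1.6] w 0.296 q7 -0.9
turn (deg, tool) [ 0.28  0.45 -0.08]
units in present axes [0.213 0.055 2.031]  in target axes [0.197 0.065 2.032]
```

View pics/w9.png

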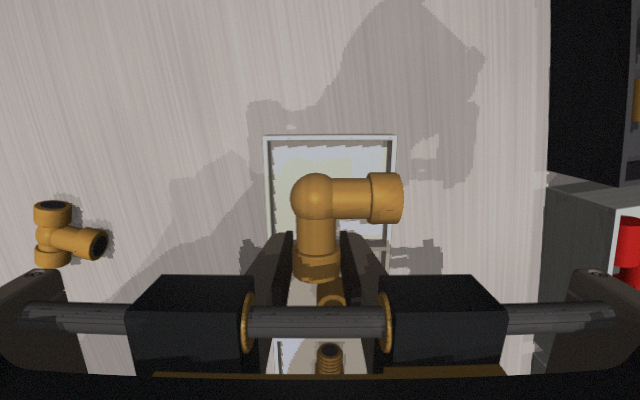

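Run:
```python
from h import *
s=manip.get_state()
W=onplane("wrist",[[266,138],[394,137],[267,200],[394,165]],.02,s)[:,:2]
c=np.array([.597,.1945]);yd=np.array([.134,.991]);xd=np.array([.991,-.134])
print(W.round(4)); print(np.c_[(W-c)@xd,(W-c)@yd].round(4))
```

```text
[[0.5666 0.3359]
 [0.6643 0.323 ]
 [0.5585 0.2872]
 [0.6626 0.3014]]
[[-0.0491  0.1361]
 [ 0.0495  0.1364]
 [-0.0506  0.0867]
 [ 0.0507  0.1147]]
```

Request:
{"op": "play_rows", "data": {
  "motion": [
    {"delta_pos":[0.22,0.05,0.4],"delta_rot":[0.2,0.4,0],"fingers":1},
    {"delta_pos":[0,0,0.4],"delta_rot":[0,0,0],"fingers":1},
    {"delta_pos":[0,0,0.2],"delta_rot":[0,0,0],"fingers":1},
    {"delta_pos":[0,0,0],"delta_rot":[0,0,0],"fingers":1}
  ]
}}

```text
time_s: 15.47
position: [0.6022, 0.2728, 0.0476]
orientation: [0.998, -0.068, -0.001, 0.0]
force: [-0.8, -0.2, -1.9]
gripper_width: 0.3
```

```bash
python3 go.py .605 .2685 .007 -8
```

```text
t 15.4667 pos [0.6022 0.2728 0.0476] F [-0.8 -0.2 -1.9] w 0.3 q7 -0.91
turn (deg, tool) [0.02 0.08 0.24]
units in present axes [0.085 0.096 1.015]  in target axes [0.084 0.096 1.015]
```

Request:
{"op": "play_rows", "data": {
  "motion": [
    {"delta_pos":[0.09,0.08,0.2],"delta_rot":[0,0,0],"fingers":1},
    {"delta_pos":[0,0,0.3],"delta_rot":[0,0,0],"fingers":1},
    {"delta_pos":[0,0,0.2],"delta_rot":[0,0,0],"fingers":1},
    {"delta_pos":[0,0,0.15],"delta_rot":[0,0,0],"fingers":1},
    {"delta_pos":[0,0,0],"delta_rot":[0,0,0],"fingers":1}
  ]
}}

```text
time_s: 15.88
position: [0.6036, 0.2719, 0.0117]
orientation: [0.998, -0.065, -0.001, -0.001]
force: [0.0, -0.0, -2.0]
gripper_width: 0.298
```

```bash
python3 go.py .605 .2685 .007 -8
```

```text
t 15.8833 pos [0.6036 0.2719 0.0117] F [ 0. -0. -2.] w 0.298 q7 -0.93
turn (deg, tool) [-0.05  0.1   0.5 ]
units in present axes [0.046 0.079 0.118]  in target axes [0.046 0.078 0.118]
```

Request:
{"op": "play_rows", "data": {
  "motion": [
    {"delta_pos":[0.04,0.07,0.06],"delta_rot":[0,0,0],"fingers":1},
    {"delta_pos":[0,0,0.06],"delta_rot":[0,0,0],"fingers":1},
    {"delta_pos":[0,0,0.03],"delta_rot":[0,0,0],"fingers":1}
  ]
}}

```text
time_s: 16.13
position: [0.6051, 0.2691, 0.0066]
orientation: [0.998, -0.065, -0.001, -0.0]
force: [-6.4, -1.4, 15.7]
gripper_width: 0.3
```

```bash
python3 go.py .605 .2685 .007 -8
```

```text
t 16.1333 pos [0.6051 0.2691 0.0066] F [-6.4 -1.4 15.7] w 0.3 q7 -0.92
turn (deg, tool) [-0.04  0.09  0.5 ]
units in present axes [ 0.     0.014 -0.01 ]  in target axes [ 0.     0.014 -0.01 ]
```

Request:
{"op": "play_rows", "data": {
  "motion": [
    {"delta_pos":[0,0,-0.02],"delta_rot":[0,0,0],"fingers":0.58},
    {"delta_pos":[0,0,0],"delta_rot":[0,0,0],"fingers":0.58},
    {"delta_pos":[0,0,0],"delta_rot":[0,0,0],"fingers":0.58},
    {"delta_pos":[0,0,0],"delta_rot":[0,0,0],"fingers":0.58},
    {"delta_pos":[0,0,-0.3],"delta_rot":[0,0,0],"fingers":0.58},
    {"delta_pos":[0,0,-0.6],"delta_rot":[0,0,0],"fingers":0.58},
    {"delta_pos":[0,0,-0.8],"delta_rot":[0,0,0],"fingers":0.3},
    {"delta_pos":[0,0,-0.8],"delta_rot":[0,0,0],"fingers":0},
    {"delta_pos":[0,0,0],"delta_rot":[0,0,0],"fingers":0},
    {"delta_pos":[0,0,0],"delta_rot":[0,0,0],"fingers":0}
  ]
}}

```text
time_s: 16.97
position: [0.6065, 0.2696, 0.1165]
orientation: [0.998, -0.066, 0.001, -0.002]
force: [-0.2, -0.0, -1.5]
gripper_width: 0.688
```

```bash
python3 wr.py w10; python3 go.py .388 .272 .12 70
```

```text
t 17.0167 pos [0.6072 0.2701 0.1171] F [0.5 0.3 1. ] w 0.736 q7 -0.87
turn (deg, tool) [ -0.1   -0.32 -77.51]
units in present axes [-5.439  0.669 -0.091]  in target axes [-1.83  -5.166 -0.072]
```

View pics/w10.png

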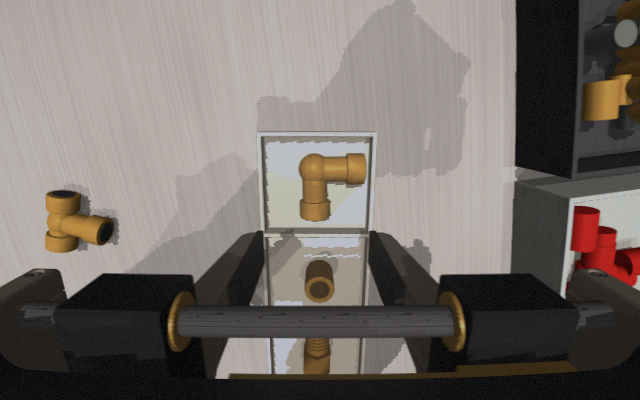

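The elbow lies flat in the third bay, corner at (315,165). Next is the tee.

Request:
{"op": "play_rows", "data": {
  "motion": [
    {"delta_pos":[-0.77,0.1,0],"delta_rot":[0,0,0],"fingers":0},
    {"delta_pos":[-0.77,0.1,0],"delta_rot":[0,0,0],"fingers":0},
    {"delta_pos":[-0.77,0.1,0],"delta_rot":[0,0,0],"fingers":0},
    {"delta_pos":[-0.77,0.1,0],"delta_rot":[0,0,0],"fingers":0},
    {"delta_pos":[-0.77,0.1,0],"delta_rot":[0,0,0],"fingers":0},
    {"delta_pos":[-0.77,0.1,0],"delta_rot":[0,0,0],"fingers":0},
    {"delta_pos":[-0.6,0.1,0],"delta_rot":[0,0,-7],"fingers":0},
    {"delta_pos":[0,0,0],"delta_rot":[0,0,-7],"fingers":0},
    {"delta_pos":[0,0,0],"delta_rot":[0,0,-7],"fingers":0},
    {"delta_pos":[0,0,0],"delta_rot":[0,0,-7],"fingers":0},
    {"delta_pos":[0,0,0],"delta_rot":[0,0,-7],"fingers":0},
    {"delta_pos":[0,0,0],"delta_rot":[0,0,-7],"fingers":0},
    {"delta_pos":[0,0,0],"delta_rot":[0,0,-7],"fingers":0},
    {"delta_pos":[0,0,0],"delta_rot":[0,0,-7],"fingers":0},
    {"delta_pos":[0,0,0],"delta_rot":[0,0,-7],"fingers":0},
    {"delta_pos":[0,0,0],"delta_rot":[0,0,-7],"fingers":0},
    {"delta_pos":[0,0,0],"delta_rot":[0,0,-7],"fingers":0},
    {"delta_pos":[0,0,0],"delta_rot":[0,0,0],"fingers":0},
    {"delta_pos":[0,0,0],"delta_rot":[0,0,0],"fingers":0}
  ]
}}

```text
time_s: 18.6
position: [0.3778, 0.2626, 0.1048]
orientation: [0.815, 0.58, -0.007, -0.001]
force: [0.5, -0.2, -0.3]
gripper_width: 0.997
```

```bash
python3 wr.py w11 .3755 .2764; python3 go.py .388 .272 .12 70
```

```text
1036 mean [0.366  0.2793 0.0256] rect [372.1 276.8] [56.4 57.7] 68.1 maj 156.6 ztop 0.0299
t 18.65 pos [0.3778 0.2625 0.1048] F [-0.3 -0.6 -0.2] w 1.002 q7 0.09
turn (deg, tool) [-0.6   0.63  0.86]
units in present axes [ 0.303  0.159 -0.386]  in target axes [ 0.31   0.158 -0.381]
```

View pics/w11.png

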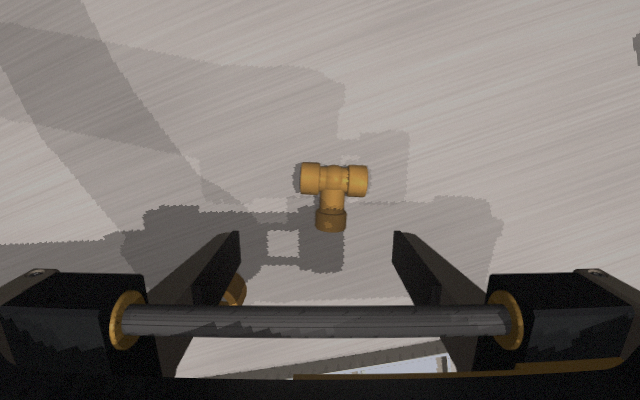

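Request:
{"op": "play_rows", "data": {
  "motion": [
    {"delta_pos":[0.28,0.12,0.3],"delta_rot":[-0.5,0.5,1.5],"fingers":0.2},
    {"delta_pos":[0,0,0.5],"delta_rot":[0,0,0],"fingers":0.2},
    {"delta_pos":[0,0,0.4],"delta_rot":[0,0,0],"fingers":0.2},
    {"delta_pos":[0,0,0.3],"delta_rot":[0,0,0],"fingers":0.2},
    {"delta_pos":[0,0,0],"delta_rot":[0,0,0],"fingers":0.2}
  ]
}}

```text
time_s: 19.07
position: [0.3873, 0.2716, 0.0426]
orientation: [0.827, 0.562, -0.0, 0.001]
force: [-0.8, 0.2, -0.1]
gripper_width: 0.796
```

```bash
python3 go.py .386 .2715 .005 69
```

```text
t 19.0667 pos [0.3873 0.2716 0.0426] F [-0.8  0.2 -0.1] w 0.796 q7 -0.06
turn (deg, tool) [ 0.08  0.07 -0.6 ]
units in present axes [-0.013 -0.032  0.939]  in target axes [-0.014 -0.031  0.939]
```

Request:
{"op": "play_rows", "data": {
  "motion": [
    {"delta_pos":[-0.01,-0.03,0.3],"delta_rot":[0,0,-0.5],"fingers":0.3},
    {"delta_pos":[0,0,0.3],"delta_rot":[0,0,0],"fingers":0.3},
    {"delta_pos":[0,0,0.2],"delta_rot":[0,0,0],"fingers":0.3},
    {"delta_pos":[0,0,0.1],"delta_rot":[0,0,0],"fingers":0.3},
    {"delta_pos":[0,0,0],"delta_rot":[0,0,0],"fingers":0.4}
  ]
}}

```text
time_s: 19.48
position: [0.3868, 0.2722, 0.0056]
orientation: [0.826, 0.563, 0.0, 0.001]
force: [0.1, -0.0, 0.2]
gripper_width: 0.65
```

```bash
python3 go.py .386 .2715 .005 69
```

```text
t 19.4833 pos [0.3868 0.2722 0.0056] F [ 0.1 -0.   0.2] w 0.65 q7 -0.13
turn (deg, tool) [ 0.17  0.05 -0.44]
units in present axes [-0.024 -0.011  0.016]  in target axes [-0.024 -0.011  0.016]
```

Request:
{"op": "play_rows", "data": {
  "motion": [
    {"delta_pos":[0,0,0.02],"delta_rot":[0,0,0],"fingers":1},
    {"delta_pos":[0,0,0],"delta_rot":[0,0,0],"fingers":1},
    {"delta_pos":[0,0,0.02],"delta_rot":[0,0,0],"fingers":1},
    {"delta_pos":[0,0,0],"delta_rot":[0,0,0],"fingers":1},
    {"delta_pos":[0,0,0],"delta_rot":[0,0,0],"fingers":1},
    {"delta_pos":[0,0,0],"delta_rot":[0,0,0],"fingers":1},
    {"delta_pos":[0,0,0],"delta_rot":[0,0,0],"fingers":1},
    {"delta_pos":[0,0,0],"delta_rot":[0,0,0],"fingers":1}
  ],
  "squeeze": 50
}}

```text
time_s: 20.15
position: [0.3879, 0.2725, 0.0054]
orientation: [0.827, 0.562, 0.002, 0.002]
force: [-0.2, -0.3, -1.6]
gripper_width: 0.296
```

```bash
python3 go.py .607 -.232 .10 -4
```

```text
t 20.15 pos [0.3879 0.2725 0.0054] F [-0.2 -0.3 -1.6] w 0.296 q7 -0.13
turn (deg, tool) [ 0.2  -0.21 72.45]
units in present axes [-9.717  9.74  -2.326]  in target axes [ 6.345 12.2   -2.364]
```

Request:
{"op": "play_rows", "data": {
  "motion": [
    {"delta_pos":[0,0,-0.4],"delta_rot":[0,0,0],"fingers":1},
    {"delta_pos":[0,0,-0.6],"delta_rot":[0,0,0],"fingers":1},
    {"delta_pos":[0,0,-0.6],"delta_rot":[0,0,6.6],"fingers":1},
    {"delta_pos":[0,0,-0.6],"delta_rot":[0,0,6.6],"fingers":1},
    {"delta_pos":[0,0,0],"delta_rot":[0,0,6.6],"fingers":1},
    {"delta_pos":[0,0,0],"delta_rot":[0,0,6.6],"fingers":1},
    {"delta_pos":[0,0,0],"delta_rot":[0,0,6.6],"fingers":1},
    {"delta_pos":[0,0,0],"delta_rot":[0,0,6.6],"fingers":1},
    {"delta_pos":[0,0,0],"delta_rot":[0,0,6.6],"fingers":1},
    {"delta_pos":[0,0,0],"delta_rot":[0,0,6.6],"fingers":1},
    {"delta_pos":[0,0,0],"delta_rot":[0,0,6.6],"fingers":1},
    {"delta_pos":[0,0,0],"delta_rot":[0,0,6.6],"fingers":1},
    {"delta_pos":[0,0,0],"delta_rot":[0,0,6.6],"fingers":1},
    {"delta_pos":[0,0,0],"delta_rot":[0,0,0],"fingers":1}
  ]
}}

```text
time_s: 21.32
position: [0.3844, 0.2706, 0.0966]
orientation: [0.998, -0.067, -0.0, 0.002]
force: [-0.7, 0.3, -1.7]
gripper_width: 0.303
```

```bash
python3 wr.py w12;python3 go.py .607 -.232 .10 -4
```

```text
t 21.3667 pos [0.3843 0.2706 0.0965] F [-0.3 -0.8 -1.9] w 0.3 q7 -1.1
turn (deg, tool) [ 0.18  0.01 -3.43]
units in present axes [ 7.145 11.74  -0.051]  in target axes [ 6.43  12.146 -0.087]
```

View pics/w12.png

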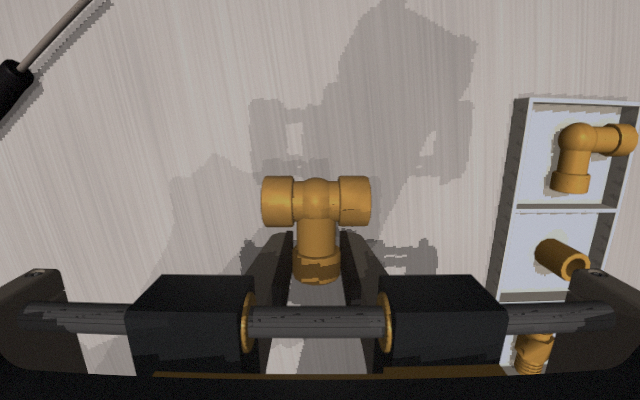

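Request:
{"op": "play_rows", "data": {
  "motion": [
    {"delta_pos":[0.45,0.76,0],"delta_rot":[0,0,0],"fingers":1},
    {"delta_pos":[0.45,0.76,0],"delta_rot":[0,0,0],"fingers":1},
    {"delta_pos":[0.45,0.76,0],"delta_rot":[0,0,0],"fingers":1},
    {"delta_pos":[0.45,0.76,0],"delta_rot":[0,0,0],"fingers":1},
    {"delta_pos":[0.45,0.76,0],"delta_rot":[0,0,0],"fingers":1},
    {"delta_pos":[0.45,0.76,0],"delta_rot":[0,0,0],"fingers":1},
    {"delta_pos":[0.45,0.76,0],"delta_rot":[0,0,0],"fingers":1},
    {"delta_pos":[0.45,0.76,0],"delta_rot":[0,0,0],"fingers":1},
    {"delta_pos":[0.45,0.76,0],"delta_rot":[0,0,0],"fingers":1},
    {"delta_pos":[0.45,0.76,0],"delta_rot":[0,0,0],"fingers":1},
    {"delta_pos":[0.45,0.76,0],"delta_rot":[0,0,0],"fingers":1},
    {"delta_pos":[0.45,0.76,0],"delta_rot":[0,0,0],"fingers":1},
    {"delta_pos":[0.45,0.76,0],"delta_rot":[0,0,0],"fingers":1},
    {"delta_pos":[0.45,0.76,0],"delta_rot":[0,0,0],"fingers":1},
    {"delta_pos":[0.35,0.6,0],"delta_rot":[0,0,0],"fingers":1},
    {"delta_pos":[0,0,0],"delta_rot":[0,0,0],"fingers":1},
    {"delta_pos":[0,0,0],"delta_rot":[0,0,0],"fingers":1}
  ]
}}

```text
time_s: 22.78
position: [0.6126, -0.2235, 0.0922]
orientation: [1.0, -0.027, -0.002, -0.001]
force: [-0.6, 0.3, -1.3]
gripper_width: 0.298
```

```bash
python3 wr.py w13;python3 go.py .606 -.247 .01 -4
```

```text
t 22.8333 pos [ 0.6123 -0.2242  0.0921] F [-0.  -1.8 -1.8] w 0.299 q7 -0.0
turn (deg, tool) [-0.05  0.2   0.82]
units in present axes [-0.117  0.58   2.053]  in target axes [-0.116  0.58   2.053]
```

View pics/w13.png

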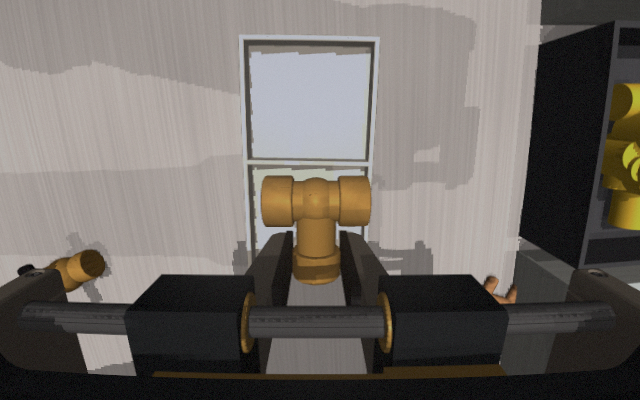

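The tee is held level over the far bay. The divider is at row 162, the far wall at row 39.

Run:
```python
from h import *
s=manip.get_state()
W=onplane("wrist",[[246,162],[372,162],[241,39],[378,39],[247,200]],.02,s)[:,:2]
c=np.array([.6098,-.185]);yd=np.array([.0715,.9974]);xd=np.array([.9974,-.0715])
print(W.round(4)); print(np.c_[(W-c)@xd,(W-c)@yd].round(4))
```

```text
[[ 0.5578 -0.1809]
 [ 0.6584 -0.1864]
 [ 0.5637 -0.0902]
 [ 0.6641 -0.0959]
 [ 0.5551 -0.2121]]
[[-0.0521  0.0004]
 [ 0.0486  0.0021]
 [-0.0528  0.0912]
 [ 0.0478  0.0927]
 [-0.0526 -0.031 ]]
```

Request:
{"op": "play_rows", "data": {
  "motion": [
    {"delta_pos":[-0.17,0.55,0.2],"delta_rot":[0,0,0.6],"fingers":1},
    {"delta_pos":[0,0,0.4],"delta_rot":[0,0,0],"fingers":1},
    {"delta_pos":[0,0,0.3],"delta_rot":[0,0,0],"fingers":1},
    {"delta_pos":[0,0,0.1],"delta_rot":[0,0,0],"fingers":1},
    {"delta_pos":[0,0,0],"delta_rot":[0,0,0],"fingers":1}
  ]
}}

```text
time_s: 23.25
position: [0.6031, -0.2393, 0.0508]
orientation: [1.0, -0.026, -0.002, -0.002]
force: [0.5, -0.5, -2.0]
gripper_width: 0.301
```

```bash
python3 go.py .6035 -.246 .0085 -4
```

```text
t 23.25 pos [ 0.6031 -0.2393  0.0508] F [ 0.5 -0.5 -2. ] w 0.301 q7 0.01
turn (deg, tool) [-0.26  0.26  1.04]
units in present axes [0.024 0.172 1.057]  in target axes [0.023 0.167 1.058]
```

Request:
{"op": "play_rows", "data": {
  "motion": [
    {"delta_pos":[0.02,0.17,0.1],"delta_rot":[-0.2,0.2,0.8],"fingers":1},
    {"delta_pos":[0,0,0.3],"delta_rot":[0,0,0],"fingers":1},
    {"delta_pos":[0,0,0.3],"delta_rot":[0,0,0],"fingers":1},
    {"delta_pos":[0,0,0.15],"delta_rot":[0,0,0],"fingers":1},
    {"delta_pos":[0,0,0.05],"delta_rot":[0,0,0],"fingers":1}
  ]
}}

```text
time_s: 23.67
position: [0.6052, -0.2437, 0.0134]
orientation: [1.0, -0.031, 0.001, -0.0]
force: [-0.2, 0.9, -1.1]
gripper_width: 0.295
```

```bash
python3 go.py .6035 -.246 .0085 -4
```

```text
t 23.6667 pos [ 0.6052 -0.2437  0.0134] F [-0.2  0.9 -1.1] w 0.295 q7 -0.01
turn (deg, tool) [-0.05 -0.11  0.48]
units in present axes [-0.04   0.061  0.121]  in target axes [-0.039  0.061  0.121]
```

Request:
{"op": "play_rows", "data": {
  "motion": [
    {"delta_pos":[-0.04,0.06,0.06],"delta_rot":[0,0,0],"fingers":1},
    {"delta_pos":[0,0,0.05],"delta_rot":[0,0,0],"fingers":1},
    {"delta_pos":[0,0,0.02],"delta_rot":[0,0,0],"fingers":1}
  ]
}}

```text
time_s: 23.92
position: [0.6031, -0.2458, 0.0083]
orientation: [1.0, -0.03, -0.0, -0.0]
force: [-1.9, 3.0, 9.2]
gripper_width: 0.3
```

```bash
python3 go.py .6035 -.246 .0085 -4
```

```text
t 23.9167 pos [ 0.6031 -0.2458  0.0083] F [-1.9  3.   9.2] w 0.3 q7 -0.01
turn (deg, tool) [-0.04  0.01  0.51]
units in present axes [ 0.011  0.003 -0.005]  in target axes [ 0.011  0.003 -0.005]
```

On the floor (9 N). I release it and lift.

Request:
{"op": "play_rows", "data": {
  "motion": [
    {"delta_pos":[0,0,-0.02],"delta_rot":[0,0,0],"fingers":0.58},
    {"delta_pos":[0,0,0],"delta_rot":[0,0,0],"fingers":0.58},
    {"delta_pos":[0,0,0],"delta_rot":[0,0,0],"fingers":0.58},
    {"delta_pos":[0,0,0],"delta_rot":[0,0,0],"fingers":0.58},
    {"delta_pos":[0,0,-0.3],"delta_rot":[0,0,0],"fingers":0.58},
    {"delta_pos":[0,0,-0.6],"delta_rot":[0,0,0],"fingers":0.58},
    {"delta_pos":[0,0,-0.8],"delta_rot":[0,0,0],"fingers":0.3},
    {"delta_pos":[0,0,-0.8],"delta_rot":[0,0,0],"fingers":0},
    {"delta_pos":[0,0,0],"delta_rot":[0,0,0],"fingers":0},
    {"delta_pos":[0,0,0],"delta_rot":[0,0,0],"fingers":0}
  ]
}}

```text
time_s: 24.75
position: [0.6041, -0.2463, 0.1179]
orientation: [1.0, -0.03, 0.002, -0.0]
force: [-0.8, 0.2, -0.6]
gripper_width: 0.687
```

```bash
python3 wr.py w14; python3 go.py .432 .142 .12 -4
```

```text
t 24.8 pos [ 0.605  -0.2465  0.1185] F [ 0.2 -0.1  0.5] w 0.728 q7 0.04
turn (deg, tool) [ 0.02 -0.28  0.52]
units in present axes [-4.906 -9.431 -0.065]  in target axes [-4.991 -9.387 -0.038]
```

View pics/w14.png

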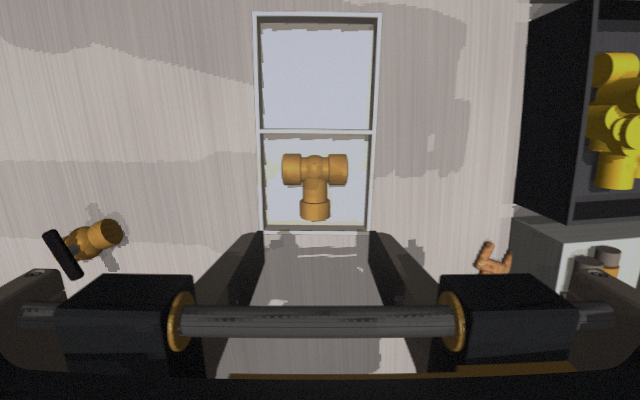

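The tee lies flat in its bay at (315,180). Last is the wide sleeve.

Request:
{"op": "play_rows", "data": {
  "motion": [
    {"delta_pos":[-0.42,-0.8,0],"delta_rot":[0,0,0],"fingers":0},
    {"delta_pos":[-0.42,-0.8,0],"delta_rot":[0,0,0],"fingers":0},
    {"delta_pos":[-0.42,-0.8,0],"delta_rot":[0,0,0],"fingers":0},
    {"delta_pos":[-0.42,-0.8,0],"delta_rot":[0,0,0],"fingers":0},
    {"delta_pos":[-0.42,-0.8,0],"delta_rot":[0,0,0],"fingers":0},
    {"delta_pos":[-0.42,-0.8,0],"delta_rot":[0,0,0],"fingers":0},
    {"delta_pos":[-0.42,-0.8,0],"delta_rot":[0,0,0],"fingers":0},
    {"delta_pos":[-0.42,-0.8,0],"delta_rot":[0,0,0],"fingers":0},
    {"delta_pos":[-0.42,-0.8,0],"delta_rot":[0,0,0],"fingers":0},
    {"delta_pos":[-0.42,-0.8,0],"delta_rot":[0,0,0],"fingers":0},
    {"delta_pos":[-0.42,-0.8,0],"delta_rot":[0,0,0],"fingers":0},
    {"delta_pos":[-0.3,-0.5,0],"delta_rot":[0,0,0],"fingers":0},
    {"delta_pos":[0,0,0],"delta_rot":[0,0,0],"fingers":0},
    {"delta_pos":[0,0,0],"delta_rot":[0,0,0],"fingers":0}
  ]
}}

```text
time_s: 25.97
position: [0.4182, 0.1497, 0.1089]
orientation: [0.999, -0.033, -0.003, 0.001]
force: [0.4, -0.3, 0.1]
gripper_width: 1.001
```

```bash
python3 wr.py w15 .432 .142; python3 go.py .432 .142 .018 -4
```

```text
638 mean [0.4303 0.1453 0.0324] rect [430.1 144.8] [44.8 43.9] 42.1 maj 95.8 ztop 0.0385
t 26.0167 pos [0.4182 0.1496 0.1089] F [-0.6 -0.5  0.4] w 1.001 q7 -0.75
turn (deg, tool) [0.16 0.36 0.22]
units in present axes [0.371 0.161 2.269]  in target axes [0.358 0.166 2.271]
```

View pics/w15.png

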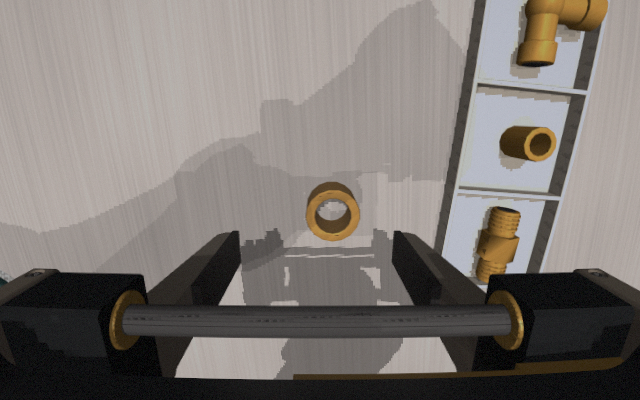

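Request:
{"op": "play_rows", "data": {
  "motion": [
    {"delta_pos":[0.3,0.12,0.2],"delta_rot":[0,0.3,0],"fingers":0},
    {"delta_pos":[0,0,0.5],"delta_rot":[0,0,0],"fingers":0},
    {"delta_pos":[0,0,0.4],"delta_rot":[0,0,0],"fingers":0},
    {"delta_pos":[0,0,0.1],"delta_rot":[0,0,0],"fingers":0},
    {"delta_pos":[0,0,0],"delta_rot":[0,0,0],"fingers":0}
  ]
}}

```text
time_s: 26.43
position: [0.4336, 0.1373, 0.0585]
orientation: [0.999, -0.038, 0.0, 0.003]
force: [-0.8, -0.8, 0.1]
gripper_width: 1.0
```

```bash
python3 go.py .430 .144 .018 -4
```

```text
t 26.4333 pos [0.4336 0.1373 0.0585] F [-0.8 -0.8  0.1] w 1.0 q7 -0.8
turn (deg, tool) [ 0.29 -0.02 -0.36]
units in present axes [-0.103 -0.165  1.01 ]  in target axes [-0.101 -0.16   1.011]
```

Request:
{"op": "play_rows", "data": {
  "motion": [
    {"delta_pos":[-0.12,-0.17,0.1],"delta_rot":[0.3,0,0],"fingers":0},
    {"delta_pos":[0,0,0.3],"delta_rot":[0,0,0],"fingers":0},
    {"delta_pos":[0,0,0.3],"delta_rot":[0,0,0],"fingers":0},
    {"delta_pos":[0,0,0.2],"delta_rot":[0,0,0],"fingers":0},
    {"delta_pos":[0,0,0.1],"delta_rot":[0,0,0],"fingers":0.2},
    {"delta_pos":[0,0,0],"delta_rot":[0,0,0],"fingers":0.2}
  ]
}}

```text
time_s: 26.93
position: [0.4314, 0.1442, 0.0189]
orientation: [0.999, -0.041, 0.002, -0.001]
force: [0.1, -0.5, -1.3]
gripper_width: 0.88
```

```bash
python3 go.py .430 .144 .018 -4
```

```text
t 26.9333 pos [0.4314 0.1442 0.0189] F [ 0.1 -0.5 -1.3] w 0.88 q7 -0.88
turn (deg, tool) [-0.15 -0.24 -0.69]
units in present axes [-0.033  0.009  0.022]  in target axes [-0.033  0.009  0.022]
```

Request:
{"op": "play_rows", "data": {
  "motion": [
    {"delta_pos":[-0.03,0,0.02],"delta_rot":[0,-0.2,0],"fingers":1},
    {"delta_pos":[0,0,0.02],"delta_rot":[0,0,0],"fingers":1},
    {"delta_pos":[0,0,0.02],"delta_rot":[0,-0.2,0],"fingers":1},
    {"delta_pos":[0,0,0],"delta_rot":[0,0,0],"fingers":1},
    {"delta_pos":[0,0,0],"delta_rot":[0,0,0],"fingers":1},
    {"delta_pos":[0,0,0],"delta_rot":[0,0,0],"fingers":1},
    {"delta_pos":[0,0,0],"delta_rot":[0,0,0],"fingers":1},
    {"delta_pos":[0,0,0],"delta_rot":[0,0,0],"fingers":1}
  ],
  "squeeze": 45
}}

```text
time_s: 27.6
position: [0.431, 0.1448, 0.018]
orientation: [0.999, -0.041, -0.0, -0.002]
force: [0.7, 0.3, -1.4]
gripper_width: 0.487
```

```bash
python3 go.py .6115 -.139 .1 -4
```

```text
t 27.6 pos [0.431  0.1448 0.018 ] F [ 0.7  0.3 -1.4] w 0.487 q7 -0.88
turn (deg, tool) [-0.22  0.05 -0.71]
units in present axes [ 5.077  6.694 -2.079]  in target axes [ 4.996  6.764 -2.049]
```

Request:
{"op": "play_rows", "data": {
  "motion": [
    {"delta_pos":[0,0,-0.3],"delta_rot":[0,0,0],"fingers":1},
    {"delta_pos":[0,0,-0.6],"delta_rot":[0,0,0],"fingers":1},
    {"delta_pos":[0,0,-0.7],"delta_rot":[0,0,0],"fingers":1},
    {"delta_pos":[0,0,-0.3],"delta_rot":[0,0,0],"fingers":1},
    {"delta_pos":[0.5,0.66,0],"delta_rot":[0,0,0],"fingers":1},
    {"delta_pos":[0.5,0.66,0],"delta_rot":[0,0,0],"fingers":1},
    {"delta_pos":[0.5,0.66,0],"delta_rot":[0,0,0],"fingers":1},
    {"delta_pos":[0.5,0.66,0],"delta_rot":[0,0,0],"fingers":1},
    {"delta_pos":[0.5,0.66,0],"delta_rot":[0,0,0],"fingers":1},
    {"delta_pos":[0.5,0.66,0],"delta_rot":[0,0,0],"fingers":1},
    {"delta_pos":[0.5,0.66,0],"delta_rot":[0,0,0],"fingers":1},
    {"delta_pos":[0.5,0.66,0],"delta_rot":[0,0,0],"fingers":1},
    {"delta_pos":[0.5,0.66,0],"delta_rot":[0,0,0],"fingers":1},
    {"delta_pos":[0.3,0.5,0],"delta_rot":[0,0,0],"fingers":1},
    {"delta_pos":[0,0,0],"delta_rot":[0,0,0],"fingers":1},
    {"delta_pos":[0,0,0],"delta_rot":[0,0,0],"fingers":1}
  ]
}}

```text
time_s: 28.93
position: [0.6044, -0.141, 0.0914]
orientation: [0.999, -0.038, -0.005, -0.001]
force: [0.3, 1.2, -2.2]
gripper_width: 0.492
```

```bash
python3 wr.py w16; python3 go.py .6113 -.139 .021 -4
```

```text
t 28.9833 pos [ 0.6041 -0.1415  0.0913] F [ 0.3 -0.2 -1.9] w 0.493 q7 -0.17
turn (deg, tool) [-0.    0.56 -0.34]
units in present axes [ 0.193 -0.077  1.757]  in target axes [ 0.176 -0.076  1.759]
```

View pics/w16.png

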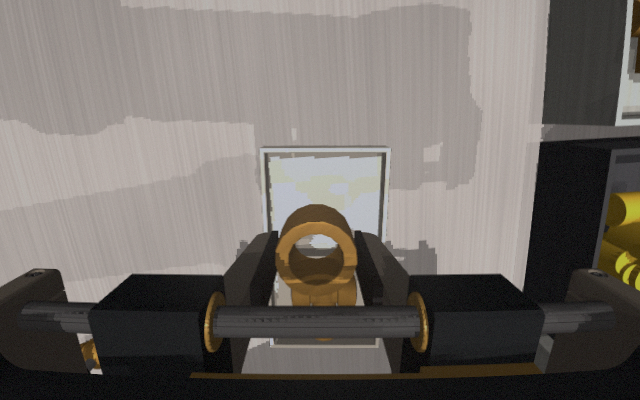

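The wide sleeve is held upright at (317,260), over the free bay.

Request:
{"op": "play_rows", "data": {
  "motion": [
    {"delta_pos":[0.19,-0.05,0.2],"delta_rot":[0,0.5,-0.3],"fingers":1},
    {"delta_pos":[0,0,0.4],"delta_rot":[0,0,0],"fingers":1},
    {"delta_pos":[0,0,0.3],"delta_rot":[0,0,0],"fingers":1},
    {"delta_pos":[0,0,0.1],"delta_rot":[0,0,0],"fingers":1},
    {"delta_pos":[0,0,0],"delta_rot":[0,0,0],"fingers":1}
  ]
}}

```text
time_s: 29.4
position: [0.6112, -0.1331, 0.0482]
orientation: [1.0, -0.031, -0.001, -0.001]
force: [0.2, -0.1, -2.1]
gripper_width: 0.492
```

```bash
python3 go.py .6113 -.139 .021 -4
```

```text
t 29.4 pos [ 0.6112 -0.1331  0.0482] F [ 0.2 -0.1 -2.1] w 0.492 q7 -0.19
turn (deg, tool) [-0.15  0.07  0.46]
units in present axes [0.013 0.148 0.68 ]  in target axes [0.014 0.146 0.681]
```

Request:
{"op": "play_rows", "data": {
  "motion": [
    {"delta_pos":[0,0.15,0.1],"delta_rot":[0,0,0],"fingers":1},
    {"delta_pos":[0,0,0.25],"delta_rot":[0,0,0],"fingers":1},
    {"delta_pos":[0,0,0.15],"delta_rot":[0,0,0],"fingers":1},
    {"delta_pos":[0,0,0.08],"delta_rot":[0,0,0],"fingers":1},
    {"delta_pos":[0,0,0],"delta_rot":[0,0,0],"fingers":1}
  ]
}}

```text
time_s: 29.82
position: [0.6111, -0.1378, 0.0233]
orientation: [1.0, -0.029, -0.0, -0.002]
force: [-0.3, 1.1, -2.1]
gripper_width: 0.49
```

```bash
python3 go.py .6113 -.139 .021 -4
```

```text
t 29.8167 pos [ 0.6111 -0.1378  0.0233] F [-0.3  1.1 -2.1] w 0.49 q7 -0.2
turn (deg, tool) [-0.18  0.03  0.63]
units in present axes [0.007 0.031 0.057]  in target axes [0.007 0.03  0.057]
```

Request:
{"op": "play_rows", "data": {
  "motion": [
    {"delta_pos":[0,0,0.05],"delta_rot":[-0.1,0,0],"fingers":1},
    {"delta_pos":[0,0,0.03],"delta_rot":[0,0,0],"fingers":1},
    {"delta_pos":[0,0,0.01],"delta_rot":[0,0,0],"fingers":1}
  ]
}}

```text
time_s: 30.07
position: [0.6117, -0.1381, 0.0212]
orientation: [1.0, -0.03, 0.0, -0.0]
force: [0.8, 0.3, -3.1]
gripper_width: 0.492
```

```bash
python3 go.py .6113 -.139 .021 -4
```

```text
t 30.0667 pos [ 0.6117 -0.1381  0.0212] F [ 0.8  0.3 -3.1] w 0.492 q7 -0.2
turn (deg, tool) [-0.02 -0.01  0.59]
units in present axes [-0.008  0.023  0.005]  in target axes [-0.008  0.023  0.005]
```

Request:
{"op": "play_rows", "data": {
  "motion": [
    {"delta_pos":[0,0,0.03],"delta_rot":[0,0,0],"fingers":1},
    {"delta_pos":[0,0,0.02],"delta_rot":[0,0,0],"fingers":1}
  ]
}}

```text
time_s: 30.23
position: [0.6119, -0.1382, 0.021]
orientation: [1.0, -0.03, 0.0, 0.0]
force: [-3.7, 0.4, 4.4]
gripper_width: 0.489
```

```bash
python3 go.py .6113 -.139 .021 -4
```

```text
t 30.2333 pos [ 0.6119 -0.1382  0.021 ] F [-3.7  0.4  4.4] w 0.489 q7 -0.2
turn (deg, tool) [ 0.04 -0.02  0.58]
units in present axes [-0.014  0.02   0.001]  in target axes [-0.013  0.02   0.001]
```

Request:
{"op": "play_rows", "data": {
  "motion": [
    {"delta_pos":[0,0,0],"delta_rot":[0,0,0],"fingers":0.41},
    {"delta_pos":[0,0,0],"delta_rot":[0,0,0],"fingers":0.41},
    {"delta_pos":[0,0,0],"delta_rot":[0,0,0],"fingers":0.41},
    {"delta_pos":[0,0,-0.3],"delta_rot":[0,0,0],"fingers":0.41},
    {"delta_pos":[0,0,-0.5],"delta_rot":[0,0,0],"fingers":0.41},
    {"delta_pos":[0,0,-0.8],"delta_rot":[0,0,0],"fingers":0.41},
    {"delta_pos":[0,0,-0.9],"delta_rot":[0,0,0],"fingers":0.2},
    {"delta_pos":[0,0,-0.9],"delta_rot":[0,0,0],"fingers":0},
    {"delta_pos":[0,0,-0.6],"delta_rot":[0,0,0],"fingers":0},
    {"delta_pos":[0,0,0],"delta_rot":[0,0,0],"fingers":0}
  ]
}}

```text
time_s: 31.07
position: [0.613, -0.1371, 0.1916]
orientation: [1.0, -0.029, 0.002, -0.0]
force: [1.0, 0.4, -0.2]
gripper_width: 0.857
```

```bash
python3 wr.py w17; python3 go.py .6113 -.139 .021 -4
```

```text
t 31.1167 pos [ 0.6123 -0.1371  0.1899] F [-0.2  0.   0.1] w 0.901 q7 -0.11
turn (deg, tool) [-0.05 -0.11  0.68]
units in present axes [-0.03   0.054  4.221]  in target axes [-0.021  0.05   4.221]
```

View pics/w17.png

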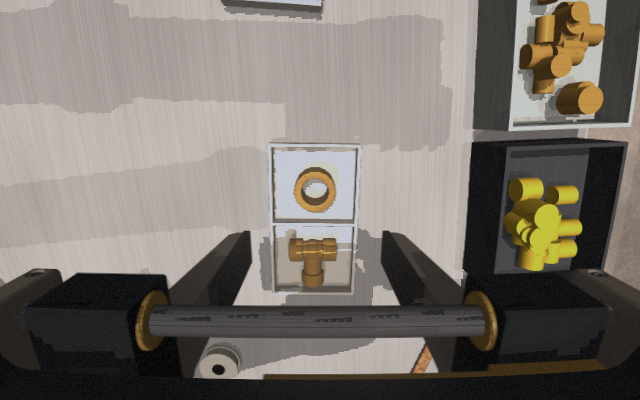

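The wide sleeve (315,190) and the tee (313,255) are in their bays. A last look follows with the scene and top cameras, with heights from depth.

Run:
```python
from h import *
t3=(np.array([.597,.1945]),np.array([.991,-.134]),np.array([.134,.991]));t2=(np.array([.608,-.185]),np.array([.9974,-.0715]),np.array([.0715,.9974]))
for n in ("scene","top"):
    p,d=manip.read_camera(n); cv2.imwrite(f"pics/{n}_end.png",p[:,:,::-1])
    hsv=cv2.cvtColor(p,cv2.COLOR_RGB2HSV); m=(hsv[...,0]>10)&(hsv[...,0]<30)&(hsv[...,1]>90)
    v,u=np.nonzero(m&(d>0)); P=bydepth(n,np.c_[u,v],d[v,u])
    for nm,(c,x,y),by in (("elbow",t3,.092),("narrow",t3,0),("nipple",t3,-.092),("wide",t2,.046),("tee",t2,-.046)):
        a=(P[:,:2]-c)@x; b=(P[:,:2]-c)@y; k=(abs(a)<.05)&(abs(b-by)<.044)&(P[:,2]<.06)
        if k.sum()>5: print(n,nm,k.sum(),"x %.3f..%.3f y %.3f..%.3f top %.4f"%(a[k].min(),a[k].max(),b[k].min(),b[k].max(),np.percentile(P[k,2],95)))
    k=(np.hypot(P[:,0]-.376,P[:,1]+.272)<.05)&(P[:,2]<.06); print("valve",P[k].mean(0).round(3))
```

```text
scene elbow 237 x -0.014..0.039 y 0.058..0.136 top 0.0321
scene narrow 112 x -0.012..0.012 y -0.018..0.039 top 0.0402
scene nipple 149 x -0.014..0.011 y -0.112..-0.051 top 0.0339
scene wide 299 x -0.021..0.021 y 0.021..0.067 top 0.0403
scene tee 376 x -0.030..0.026 y -0.077..-0.023 top 0.0319
valve [ 0.379 -0.278  0.025]
top elbow 238 x -0.013..0.044 y 0.061..0.117 top 0.0321
top narrow 63 x -0.008..0.018 y -0.016..0.010 top 0.0406
top nipple 189 x -0.011..0.016 y -0.131..-0.063 top 0.0328
top wide 61 x -0.019..0.022 y 0.045..0.067 top 0.0419
valve [nan nan nan]<stdin>:10: RuntimeWarning: Mean of empty slice.
  ret = um.true_divide(
```

View pics/scene_end.png

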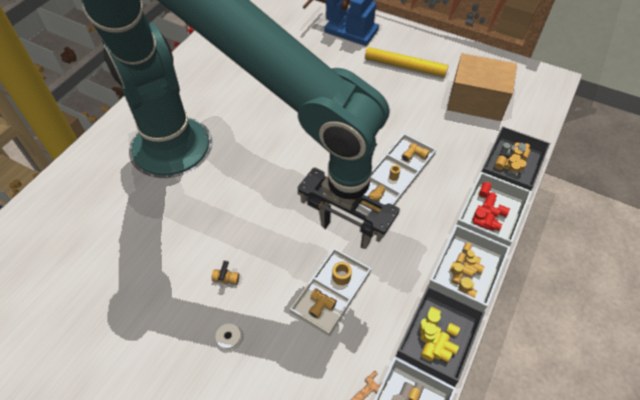

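All five fittings are in their bays, with tops at 31 mm (flat) and 39 mm (sleeves) as expected. The valve (225,277) and the tape (228,336) have not moved, and the arm is clear.

Request:
{"op": "play_rows", "data": {
  "motion": [
    {"delta_pos":[0,0,0],"delta_rot":[0,0,0],"fingers":0},
    {"delta_pos":[0,0,0],"delta_rot":[0,0,0],"fingers":0}
  ]
}}

```text
time_s: 31.38
position: [0.6077, -0.137, 0.1825]
orientation: [1.0, -0.029, -0.005, -0.001]
force: [-0.1, 0.8, 0.6]
gripper_width: 1.0
```

```bash
python3 -c "
from workcell import manip
print(manip.finish_job())"
```

```text
the job is handed in; nothing more can be done
None
```

I made up both kits and handed the job in at about 31 s of the 115 s allowed; no verdict was reported. The tee and the wide sleeve are in the two-bay tray. The elbow, the narrow sleeve and the nipple are in the three-bay tray, one to a bay.

- **Position and height:** The last scene and top views put each fitting inside its bay. Measured tops were 32–34 mm for the flat fittings (31 expected) and 40–42 mm for the sleeves (39 expected). That is 1–3 mm high, close to the calibration error.
- **Tilt:** I did not measure it separately. The fittings looked flat or upright in the pictures, and the tops agree with that.
- **Stray readings:** The scene camera gave two y spans that were too long, for the elbow (up to 136 mm) and the narrow sleeve (up to 39 mm). The top view did not show them, so I took them as edge noise.
- **Blocked views:** In the last top view the arm hid the tee, the valve and part of the wide sleeve. The scene view showed all three.
- **Valve and tape:** In the scene view the valve was within about 2 mm of where it started. I checked the tape by eye only; it looked unmoved.
- **Forces:** The largest contact force I read was about 16 N, setting down the elbow. The gripper ended about 180 mm above the bench, touching nothing.

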